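Fit and lock the power head on the mini chopper

ROBOT

A 7-joint arm with a two-finger parallel gripper is mounted at the origin on a cart in front of the work surface, level with it; the furniture and walls round the work are solid. World frame = base frame: x ahead of the robot, y to its left, z up, the work surface at z = 0. Lengths are in m, angles in rad, forces in N, time in s.
With the tool pointing down it reaches from about 0.35 to 0.9 m from the base axis. Payload 8.1 kg.
Tool frame: the origin (TCP) lies between the finger pads; the fingertips stand 17 mm ahead of it and the grasp point (between the pads) lies 2 mm behind it; z points along the fingers, y is the direction in which the jaws open and shut (so a half turn about z gives the same grasp; the last joint's range is limited). The gripper opens to 92 mm and grips with 3 to 60 N. Pads are 19 mm wide; open, the fingers measure 130 mm over their backs; the gripper's body (75 mm by 190 mm) begins 47 mm behind the grasp point.
Start: joints at [-1.286, 0.434, 0.025, 1.573, -0.012, 1.134, -0.075], TCP at [0.236, 0.579, 0.244] pointing down, gripper open.
Joint ranges: [-2.62, 2.62], [-0.44, 2.09], [-1.27, 1.32], [0.08, 2.57], [-1.32, 4.46], [0.12, 2], [-2.74, 2.74]. Speed limits (rad/s): [2.22, 2.22, 3.01, 3.01, 3.14, 3.14, 3.14].

INTERFACE

Orientations are given as a rotation vector (axis times angle).
In Python, from cell import arm gives the robot as it stands. The module is installed in compiled form; this text tells all that it offers.
- The arm moves only by the shell command python3 -m crank 'ROWS' [FORCE]. ROWS is JSON, a list of rows, each a list of 5 numbers: the opening, from 0 (shut) to 1 (fully open), then the shift along the world's x, y, z normalised to -1 to 1, where 1 is 40 cm, then the turn about the world's z normalised to -1 to 1, where 1 is 60 degrees. In form: [[fingers, tx, ty, tz, twist], ...]. A call has exactly 8 rows; each row shifts and turns the commanded pose from where the row before left it; what a row does not reach is not made up. A row lasts 1/12 s, in which the tool goes at most 41.7 mm and 7.16 degrees, less where a joint would pass 70% of its speed; a pose out of reach is approached as far as the arm can. A call with a number of a shift or a turn outside -1 to 1 is refused whole. A call with a gripper value outside its range is refused whole. The fingers move at their own pace and stop on an object; FORCE is the grip in N (left out, the last holds). Time passes only in rows, so rows that do not move let the fingers close, or fill a call up. It gives the time, the measured TCP pose, the force and the opening at its end, in the units of the state.
- arm.observe(): the state, without advancing time (a new reading comes with each control period).
- arm.get_image(name): name is "scene" or "side" or "wrist"; returns the picture (480x640x3 uint8, red, green, blue); there is no depth.
- arm.get_calibration(name): a dict with "intrinsics" (3x3 intrinsics, pixels), "distortion" ([k1, k2, p1, p2, k3] as OpenCV has them; the pictures are not rectified), "extrinsics" (4x4, takes a point from camera to world coordinates). Camera axes: x right, y down, z forward; pixel columns grow to the right and rows downward; lengths in m; the calibration is good to about 2 mm. A picture is of the moment at which its call begins: read the wrist's pose just before it. get_calibration takes no time and is no camera call; for the wrist camera it gives the pose at the moment of the call.
- arm.sign_off(): hands the job in, once; it reports no verdict.
The state is a dict: "clock": time; "joints": joint angles; "dq": joint speeds; "joint_efforts": joint torques, N m; "position": TCP position; "ee_rot": TCP orientation; "force": force on the tool from outside, world axes, zero at the start; "ft_torque": the same for the moment, N m; "width": opening from 0.0 (shut) to 1.0 (fully open).
Only numpy, scipy, OpenCV 4.12 (cv2) and the standard library are available. Lean on these libraries where they do the work, as an engineer would, in place of code of your own. Each camera call takes 0.05 s, during which the arm holds its last target.

TASK

The mini chopper's power head is parked leaning in its charging stand: lift it out, stand it upright in the collar of the chopper's lid and turn it about until its two-flat shaft finds the slot hidden in the collar and the head drops fully home. Then twist it clockwise (seen from above), turning the hub with it, to the locked position, where the orange stripes on the head face the orange ribs on the lid (either way round), and let go of it, flush and upright. Leave all the other things where they stand.

Things in the scene. Friction and masses are not known exactly. Their poses are not given: they have to be found in the camera images.
- power_head: Loose cordless power head, 0.22-0.37 kg, parked in the stand leaning 30 degrees. Origin: centre of the underside of its flange (black disc, 68 mm across, 10 mm thick); z up along its axis. Above the flange a grey box grip, 50 mm along x, 42 mm along y, z = 10 to 80 mm: orange stripes on its +x and -x faces, ribs on its +y and -y faces (grip these).
- shaft_tip (a point): Lower end of the head's steel shaft, 32 mm below the flange's underside, on the axis; axes as the head's. The shaft has two flats: 20 mm along x by 10 mm along y, with a square-cut end.
- stand: White and grey charging stand, fixed, base 115x80 mm; origin at its underside. The head's shaft stands in a 24x14 mm well, 36 mm deep, in the stand's sloping top (80x76 mm, centre 75 mm high), which leans 30 degrees to the stand's -x side (the robot's side). The head comes out along its own axis.
- chopper: Mini chopper, fixed: clear bowl, white lid 122 mm across and 76 mm high; z up, origin at the underside on the axis. A grey collar, 47 mm across, stands in the lid's middle to a height of 102 mm. Two orange ribs on the lid, at +x and -x of the collar, mark the locked direction: head's x axis along the chopper's x axis, either way round.
- collar_top (a point): Centre of the collar's round mouth (25.6 mm bore) at its top face; axes as the chopper's. The head's origin lies here when fully home, its flange resting on the collar. A wall cabinet overhangs the back of the worktop, from x = 0.63 m on, less than 0.6 m up: keep the wrist from rising under it.
- hub_top (a point): Top of a yellow hub 12 mm down in the mouth; axes as the chopper's, not the hub's. Its slot, 22.8x12.6 mm, lets the shaft fall 20 mm farther only within 7 degrees (either way round). The slot's long side starts at an unknown 34 to 86 degrees counter-clockwise from above of the chopper's x axis. The hub turns stiffly (0.12 N m) and stops dead when its slot lies along that axis: locked.
- pepper_mill: Bystander, loose: brown wooden pepper mill, 58 mm across, 170 mm tall; upright, origin at its underside. Leave it alone.
- bottle_star: Bystander, loose: cream bottle with a blue star stopper, 64 mm across, 177 mm tall; upright, origin at its underside. Leave it alone.
- spice_jar: Bystander, loose: small spice jar with a red cap, 45 mm across, 106 mm tall; upright, origin at its underside. Leave it alone.
- mug_spotted: Bystander, loose: white mug with blue-green spots, 78x114x93 mm; upright, origin at its underside. Leave it alone.
- lemon: Bystander, loose: yellow lemon, 78x55x56 mm; upright, origin at its underside. Leave it alone.
- apple: Bystander, loose: red apple, 75 mm across; upright, origin at its underside. Leave it alone.

How it is judged:
By the outcome, as a careful person would: the job done as asked, in the order asked, and still so for the second after the job is handed in, with the robot touching nothing.
It also fails if it takes over 54 s, if anything falls off the work surface, if the arm or the gripper's body presses on something with over 40 N, if the wrist force passes 120 N, or if a joint passes its speed limit or range.

## Working session

There is one attempt and no reset: what is moved stays moved. The work goes in short steps, Python scripts to look and compute and a shell command to move; the robot and the scene stay as the last step left them, time stands still between calls to the robot, and variables do not carry over. Pictures are saved under pics/ and viewed, and the job is handed in when it is done.

```bash
mkdir -p pics; cat > h.py <<'E'
from cell import arm
import cv2,numpy as np
def snap(n,f):
    im=arm.get_image(n); cv2.imwrite('pics/'+f,im[:,:,::-1]); return im
def cal(n):
    c=arm.get_calibration(n); return np.array(c['intrinsics']),np.array(c['distortion']),np.array(c['extrinsics'])
def ray(c,px):
    K,D,E=c; u=cv2.undistortPoints(np.array([[px]],float),K,D)[0,0]
    d=E[:3,:3]@np.array([u[0],u[1],1]); return E[:3,3],d/np.linalg.norm(d)
def onz(c,px,z):
    o,d=ray(c,px); return o+d*(z-o[2])/d[2]
def tri(rays):
    A=0;b=0
    for o,d in rays:
        P=np.eye(3)-np.outer(d,d); A=A+P; b=b+P@o
    X=np.linalg.solve(A,b); return X,[np.linalg.norm((np.eye(3)-np.outer(d,d))@(X-o)) for o,d in rays]
def proj(c,X):
    K,D,E=c; R=E[:3,:3].T; t=-R@E[:3,3]
    return cv2.projectPoints(np.array(X,float).reshape(-1,1,3),cv2.Rodrigues(R)[0],t,K,D)[0][:,0]
E
python3 - <<'E'
from h import *
print(arm.observe())
for n in ['scene','side','wrist']:
    snap(n,n+'0.png'); K,D,E=cal(n); print(n,K.round(1).tolist(),D.round(3),E.round(3).tolist())
E
```

```text
{'clock': 0.0, 'joints': array([-1.28557096,  0.43520719,  0.02501441,  1.57410178, -0.01159299,
        1.13401611, -0.07509096]), 'dq': array([-0.00035626,  0.00057557,  0.00175199, -0.00069595,  0.00050643,
        0.00203027,  0.00141189]), 'joint_efforts': array([ 7.37540031e-04, -6.67849302e+01,  9.85478573e-01, -3.14454246e+01,
       -6.05546334e-02,  4.30577353e-02,  1.70565631e-04]), 'position': array([0.23624942, 0.57809627, 0.24295345]), 'ee_rot': array([-6.05503881e-01, -3.08254482e+00,  2.48378473e-03]), 'force': array([-0.41279936,  0.13635927, -0.32121582]), 'ft_torque': array([-0.00667305, -0.0124125 ,  0.01449288]), 'width': 0.995933750808763}
scene [[486.3, 0.0, 320.0], [0.0, 486.3, 238.4], [0.0, 0.0, 1.0]] [-0.084  0.     0.     0.     0.   ] [[0.625, -0.451, 0.638, 0.016], [-0.78, -0.342, 0.523, -0.522], [-0.018, -0.825, -0.565, 0.59], [0.0, 0.0, 0.0, 1.0]]
side [[521.0, 0.0, 318.4], [0.0, 521.0, 236.9], [0.0, 0.0, 1.0]] [0.023 0.    0.    0.    0.   ] [[-1.0, -0.0, -0.011, 0.571], [0.008, 0.663, -0.749, 0.604], [0.007, -0.749, -0.663, 0.688], [0.0, 0.0, 0.0, 1.0]]
wrist [[393.3, 0.0, 319.8], [0.0, 393.3, 245.2], [0.0, 0.0, 1.0]] [-0.048  0.     0.     0.     0.   ] [[0.378, 0.892, 0.248, 0.169], [0.926, -0.364, -0.103, 0.605], [-0.002, 0.269, -0.963, 0.384], [0.0, 0.0, 0.0, 1.0]]
```

View pics/scene0.png

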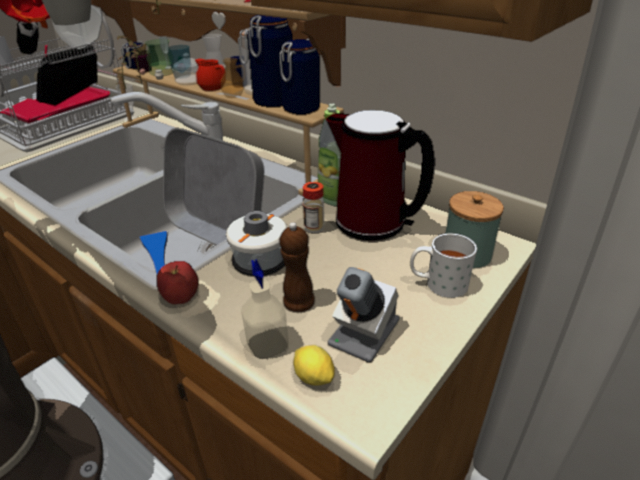

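View pics/side0.png

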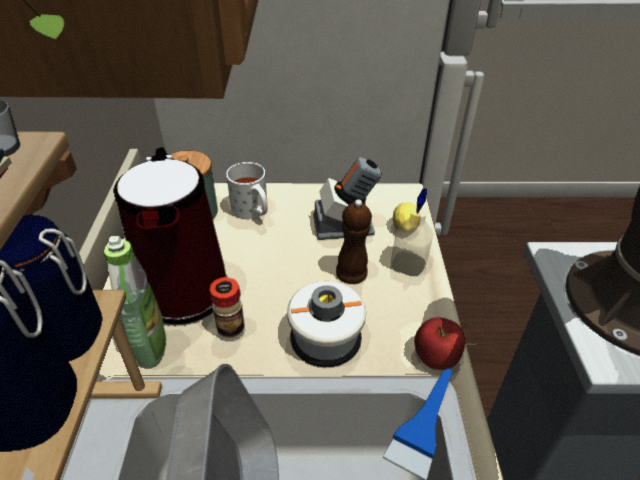

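View pics/wrist0.png

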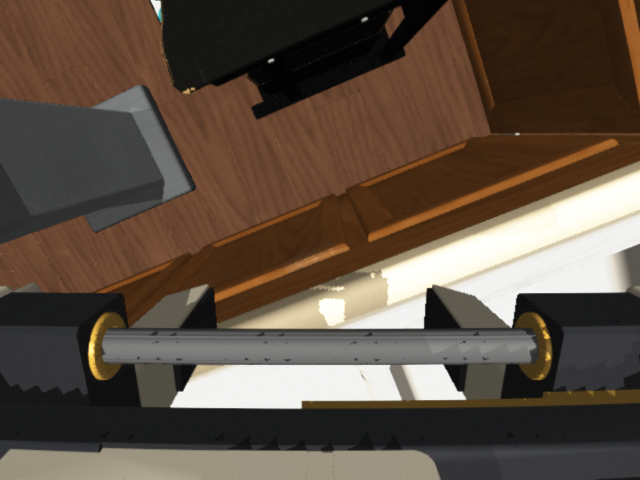

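```bash
python3 - <<'E'
import cv2,numpy as np
a=cv2.imread('pics/scene0.png');b=cv2.imread('pics/side0.png')
cv2.imwrite('pics/c1.png',cv2.resize(a[255:365,320:410],None,fx=6,fy=5.4,interpolation=cv2.INTER_CUBIC))
cv2.imwrite('pics/c2.png',cv2.resize(b[150:245,300:390],None,fx=6,fy=6,interpolation=cv2.INTER_CUBIC))
cv2.imwrite('pics/c3.png',np.hstack([cv2.resize(a[200:280,220:295],None,fx=5,fy=5,interpolation=cv2.INTER_CUBIC),cv2.resize(b[275:355,285:370],None,fx=5,fy=5,interpolation=cv2.INTER_CUBIC)]))
E
```

```text
(no output)
```

View pics/c1.png

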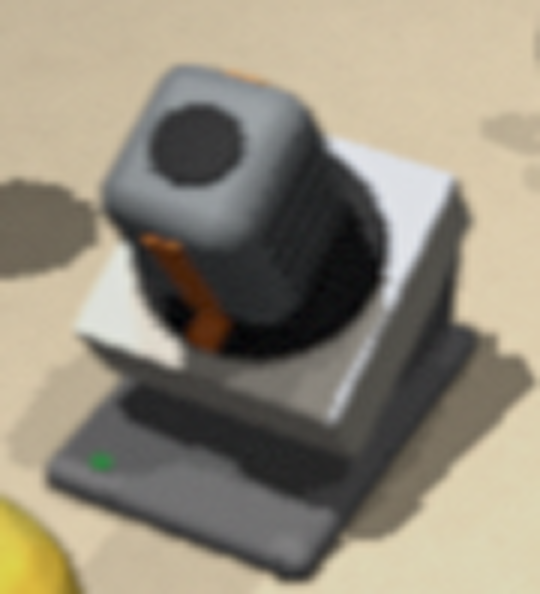

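View pics/c2.png

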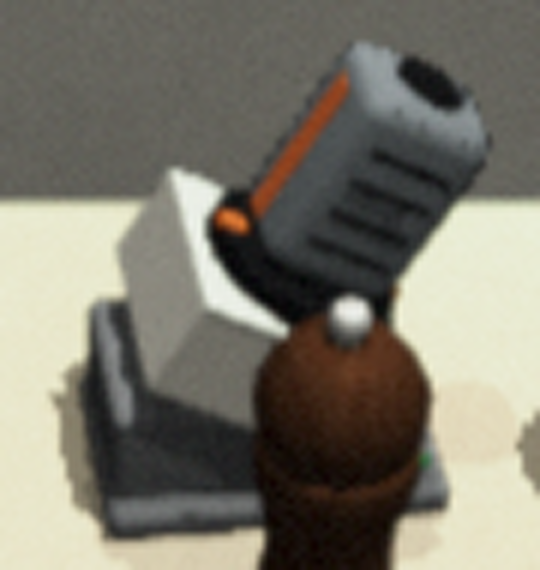

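View pics/c3.png

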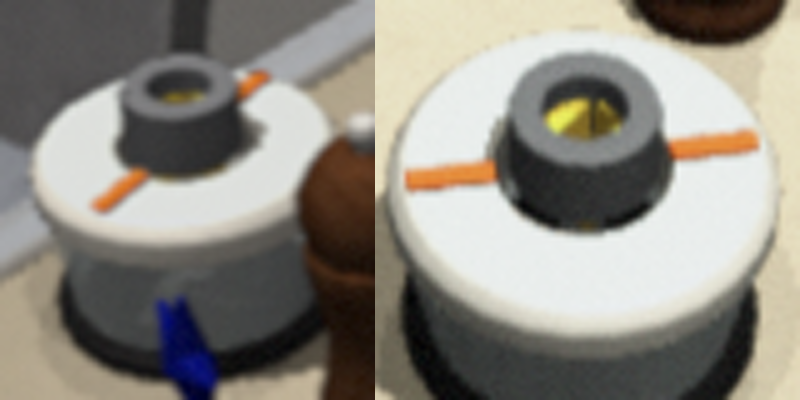

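```bash
python3 - <<'E'
from h import *
s=cal('scene');w=cal('side')
def c1(x,y):return (320+x/6,255+y/5.4)
def c2(x,y):return (300+x/6,150+y/6)
def sa(x,y):return (220+x/5,200+y/5)
def sb(x,y):return (285+(x-375)/5,275+y/5)
print('top disc',*tri([ray(s,c1(197,144)),ray(w,c2(430,82))]))
print('collar',*tri([ray(s,sa(182,85)),ray(w,sb(587,107))]))
print('collar scene,z.102',onz(s,sa(182,85),.102),'side',onz(w,sb(587,107),.102))
print('collar bore side',onz(w,sb(585,108),.102))
for p in[(405,181),(497,173),(668,150),(757,140)]: print('rib side',onz(w,sb(*p),.077))
for p in[(98,207),(145,177),(240,93),(268,77)]: print('rib scene',onz(s,sa(*p),.077))
# stand base corners
for p in[(50,485),(305,580),(478,345)]: print('base',onz(s,c1(*p),0.0),onz(s,c1(*p),0.012))
for p in[(110,535),(445,508),(95,310)]: print('base side',onz(w,c2(*p),0.0))
# stand top corners
print('stand top: low left scene',[onz(s,c1(*p),z) for p,z in[((80,330),.056),((330,420),.056),((455,180),.094)]])
print('mill',*tri([ray(s,(293,229)),ray(w,(358,203))]), onz(s,(298,303),0),onz(w,(351,277),0))
print('bottle',onz(s,(268,345),0),onz(w,(408,262),0), *tri([ray(s,(258,272)),ray(w,(422,198))]))
print('lemon',onz(s,(314,366),.028)); print('mug',onz(s,(450,265),.045)); print('jar',onz(s,(312,225),.02),'apple',onz(s,(177,283),.038),onz(w,(440,343),.038))
E
```

```text
top disc [ 0.46088663 -0.21563673  0.14515791] [np.float64(0.00012569751853800447), np.float64(0.00012569751853808427)]
collar [0.5499409  0.07437144 0.10027456] [np.float64(0.0014395205089387357), np.float64(0.001439520508938599)]
collar scene,z.102 [0.54980992 0.07227718 0.102     ] side [0.54884336 0.07702644 0.102     ]
collar bore side [0.54945242 0.07742671 0.102     ]
rib side [0.60392141 0.0845289  0.077     ]
rib side [0.57594834 0.08141312 0.077     ]
rib side [0.52330479 0.07226289 0.077     ]
rib side [0.49557552 0.06822653 0.077     ]
rib scene [0.49665236 0.06672534 0.077     ]
rib scene [0.52145818 0.06703874 0.077     ]
rib scene [0.58683884 0.0797613  0.077     ]
rib scene [0.60247987 0.07913527 0.077     ]
base [ 0.45030099 -0.17811666  0.        ] [ 0.4414737  -0.18510474  0.012     ]
base [ 0.46150866 -0.25388574  0.        ] [ 0.45245353 -0.25933345  0.012     ]
base [ 0.57303851 -0.23888963  0.        ] [ 0.561716   -0.24464221  0.012     ]
base side [ 0.55976803 -0.16623594  0.        ]
base side [ 0.44783565 -0.17980462  0.        ]
base side [ 0.56419051 -0.28758565  0.        ]
stand top: low left scene [array([ 0.46213242, -0.1794556 ,  0.056     ]), array([ 0.47163002, -0.25169496,  0.056     ]), array([ 0.5396712 , -0.24358455,  0.094     ])]
mill [ 0.49563437 -0.07354901  0.16159028] [np.float64(0.001094408187570097), np.float64(0.0010944081875700724)] [ 0.49702905 -0.0724442   0.        ] [ 0.50072663 -0.06216205  0.        ]
bottle [ 0.3893713  -0.10037913  0.        ] [ 0.39075763 -0.10148903  0.        ] [ 0.38647821 -0.09945946  0.15343985] [np.float64(0.0005372565042737766), np.float64(0.0005372565042736643)]
lemon [ 0.38310811 -0.20370731  0.028     ]
mug [ 0.70792941 -0.26083009  0.045     ]
jar [0.68887992 0.05204033 0.02      ] apple [0.37256873 0.10592236 0.038     ] [0.376148   0.11472471 0.038     ]
```

```bash
for i in 1 2 3; do python3 -m crank '[[1,0.03,-0.053,0.004,-0.1047],[1,0.03,-0.053,0.004,-0.1047],[1,0.03,-0.053,0.004,-0.1047],[1,0.03,-0.053,0.004,-0.1047],[1,0.03,-0.053,0.004,-0.1047],[1,0.03,-0.053,0.004,-0.1047],[1,0.03,-0.053,0.004,-0.1047],[1,0.03,-0.053,0.004,-0.1047]]' 20; done
python3 - <<'E'
from h import *
print(arm.observe()['joints'])
snap('wrist','w1.png')
E
```

```text
clock: 0.82
position: [0.3327, 0.4078, 0.2565]
ee_rot: [-1.864, -2.529, 0.0]
force: [-0.9, -0.3, 0.2]
width: 1.002
clock: 1.48
position: [0.4287, 0.2382, 0.2694]
ee_rot: [-2.761, -1.498, 0.0]
force: [0.9, 1.4, 0.2]
width: 1.0
clock: 2.15
position: [0.5246, 0.0687, 0.2822]
ee_rot: [-3.136, -0.184, 0.0]
force: [0.1, 0.3, -0.4]
width: 1.002
[-0.81537654  0.28297327  0.75583691  1.79267268 -0.21160645  1.14910122
 -1.44568795]
```

View pics/w1.png

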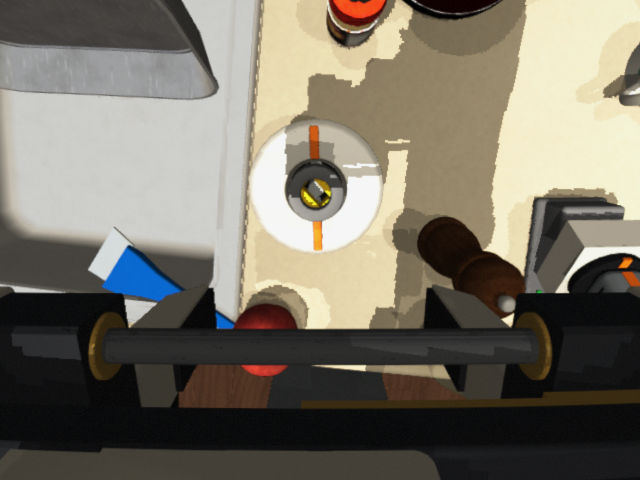

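```bash
python3 - <<'E'
from h import *
a=cv2.imread('pics/w1.png')
cv2.imwrite('pics/c4.png',cv2.resize(a[115:260,245:390],None,fx=4,fy=4,interpolation=cv2.INTER_CUBIC))
cv2.imwrite('pics/c5.png',cv2.resize(a[165:215,290:345],None,fx=12,fy=12,interpolation=cv2.INTER_CUBIC))
E
```

```text
(no output)
```

View pics/c4.png

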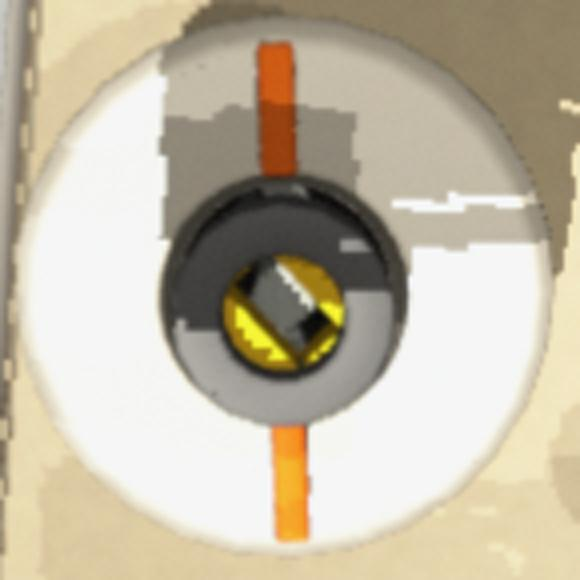

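View pics/c5.png

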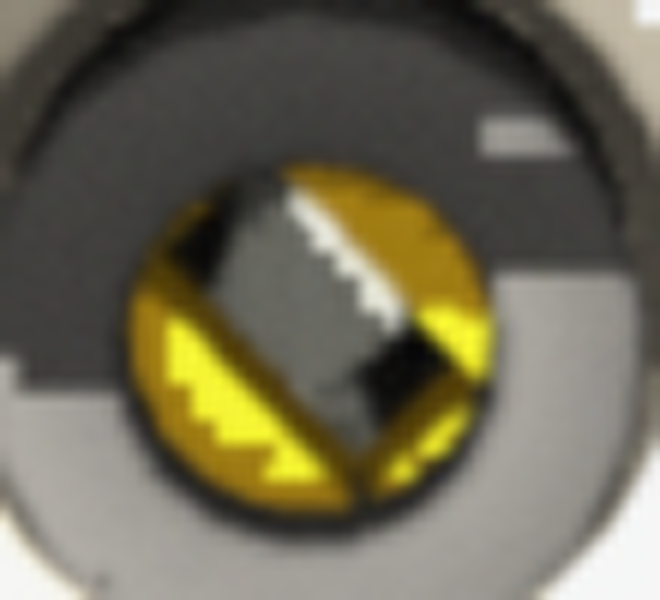

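```bash
python3 - <<'E'
from h import *
c=cal('wrist')
a=lambda x,y:(245+x/4,115+y/4); b=lambda x,y:(290+x/12,165+y/12)
C=onz(c,(316.1,192.7),.102);print('collar',C)
s=cal('scene');w=cal('side')
print('tri',*tri([ray(s,(220+182/5,200+85/5)),ray(w,(285+(587-375)/5,275+107/5)),ray(c,(316.1,192.7))]))
def ang(p,q,z):
    d=onz(c,p,z)-onz(c,q,z); return np.degrees(np.arctan2(d[1],d[0])),np.linalg.norm(d)
print('rib',ang(a(276,43),a(292,540),.077),ang(a(259,43),a(276,540),.077), ang(a(294,43),a(308,540),.077))
print('slot',ang(b(155,265),b(360,490),.09),ang(b(290,180),b(480,380),.09))
# check mouth radius
for p in[(130,340),(495,340),(312,165),(312,535)]: print(np.linalg.norm(onz(c,b(*p),.102)-C))
# head & stand as seen? stand pixels
print(arm.observe()['position'])
E
```

```text
collar [0.55360001 0.06828119 0.102     ]
tri [0.55085659 0.07162473 0.09941636] [np.float64(0.002419627554771501), np.float64(0.003152228321398893), np.float64(0.004111046285664704)]
rib (np.float64(7.681391270776902), np.float64(0.10980171641444945)) (np.float64(7.643664319472572), np.float64(0.10979874648389581)) (np.float64(7.608551732663548), np.float64(0.10979963132665156))
slot (np.float64(47.98868435014437), np.float64(0.02164542135152419)) (np.float64(49.55271369360876), np.float64(0.01952437242488908))
0.01254200313154739
0.012445513968656948
0.011373210037493349
0.014037990595570551
[0.52667247 0.06380411 0.28286481]
```

```bash
python3 - <<'E'
from h import *
print(arm.observe()['position'],arm.observe()['ee_rot'])
c=cal('wrist')
a=snap('wrist','w2.png')[:,:,::-1]
print(arm.observe()['position'])
cv2.imwrite('pics/c4.png',np.hstack([cv2.resize(a[y-36:y+36,280:352],None,fx=8,fy=8,interpolation=cv2.INTER_CUBIC) for y in (195,)]))
E
```

```text
[0.52667247 0.06380411 0.28286481] [3.13497668 0.16306359 0.00353585]
[0.52573376 0.06562608 0.28255189]
```

View pics/c4.png

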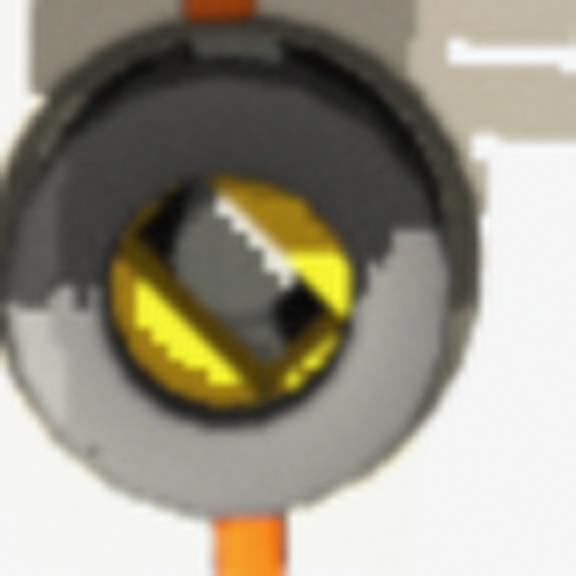

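View pics/w2.png

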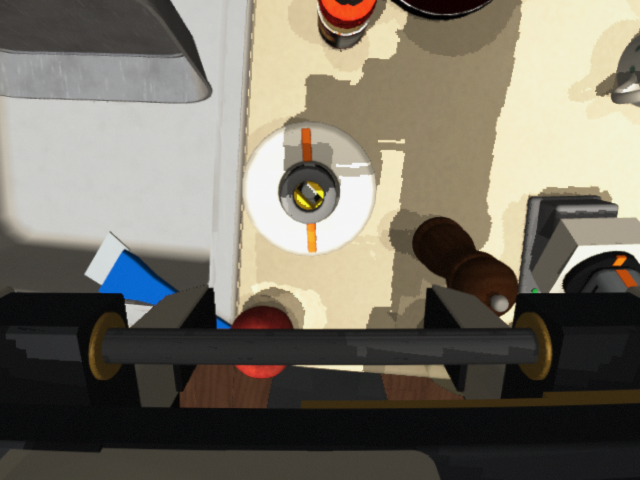

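```bash
cat >> h.py <<'E'
def wsnap(f):
    c=cal('wrist'); p=arm.observe()
    im=snap('wrist',f); q=arm.observe()
    np.savez('pics/'+f+'.npz',K=c[0],D=c[1],E=c[2]); print('pose',p['position'].round(4),p['ee_rot'].round(3),'->',q['position'].round(4)); return im,c
def lcal(f):
    z=np.load('pics/'+f+'.npz'); return z['K'],z['D'],z['E']
E
python3 - <<'E'
from h import *
im,c=wsnap('w3.png'); a=im[:,:,::-1]
cv2.imwrite('pics/c4.png',cv2.resize(a[159:231,280:352],None,fx=8,fy=8,interpolation=cv2.INTER_CUBIC))
h=cv2.cvtColor(a,cv2.COLOR_BGR2HSV); m=cv2.inRange(h,(4,150,80),(18,255,255)); 
n,l,st,ce=cv2.connectedComponentsWithStats(m)
for i in range(1,n):
    if st[i,4]>80: print(st[i],ce[i])
E
```

```text
pose [0.5257 0.0656 0.2826] [3.135e+00 1.770e-01 2.000e-03] -> [0.5248 0.0678 0.2822]
[327   0  53  20 697] [352.98134864   8.0215208 ]
[305 127   9  34 281] [309.06405694 143.15302491]
[309 223   9  28 151] [313.47682119 236.19205298]
[614 257  15  11 113] [621.05309735 261.95575221]
[617 271  21  17 186] [627.05376344 278.41397849]
```

View pics/c4.png

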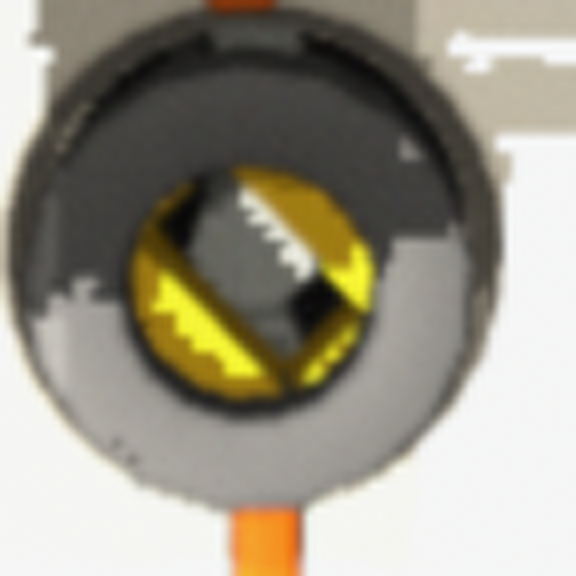

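```bash
python3 - <<'E'
from h import *
c=lcal('w3.png');b=lambda x,y:(280+x/8,159+y/8)
print(onz(c,(311.6,195.25),.102))
def ang(p,q,z):
    d=onz(c,p,z)-onz(c,q,z); return np.degrees(np.arctan2(d[1],d[0])),np.linalg.norm(d)
print('rib',ang((309.06,143.15),(313.48,236.19),.077))
print('slot',ang(b(240,180),b(368,312),.09),ang(b(145,245),b(283,392),.09))
s=cal('scene');w=cal('side')
print('tri',*tri([ray(s,(220+182/5,200+85/5)),ray(w,(285+(587-375)/5,275+107/5)),ray(c,(311.6,195.25))]))
# head stripe end seen
for p in[(621,262),(627,278)]: print(onz(c,p,.09))
print(arm.observe()['position'])
E
```

```text
[0.55001978 0.07381144 0.102     ]
rib (np.float64(8.869329690023152), np.float64(0.08227308515015577))
slot (np.float64(50.5205308870457), np.float64(0.019502432127456865)) (np.float64(49.19468208701254), np.float64(0.021503503961590547))
tri [0.54983617 0.07409364 0.10026851] [np.float64(0.0014174191011908685), np.float64(0.001490027093156852), np.float64(0.00028781844427353166)]
[ 0.52026945 -0.21556489  0.09      ]
[ 0.50569303 -0.22668717  0.09      ]
[0.52484983 0.0678098  0.28215102]
```

```bash
python3 -m crank '[[1,-0.02,-0.09,0,0],[1,-0.02,-0.1,0,0],[1,-0.02,-0.1,0,0],[1,-0.02,-0.1,0,0],[1,-0.02,-0.1,0,0],[1,-0.02,-0.1,0,0],[1,-0.01,-0.08,0,0],[1,0,-0.035,0,0]]' 20
python3 - <<'E'
from h import *
im,c=wsnap('w4.png')
E
```

```text
clock: 2.97
position: [0.4706, -0.2159, 0.2825]
ee_rot: [3.135, 0.188, 0.0]
force: [0.5, -0.1, -0.4]
width: 1.0
pose [ 0.4706 -0.2159  0.2825] [3.135 0.188 0.   ] -> [ 0.471  -0.2168  0.2825]
```

View pics/w4.png

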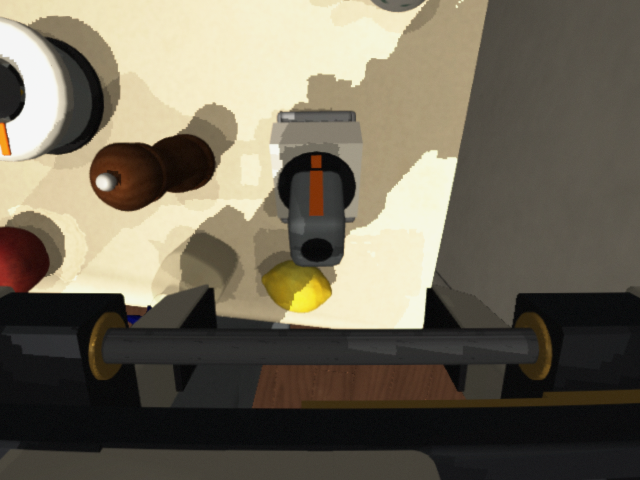

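```bash
python3 - <<'E'
from h import *
c=lcal('w4.png')
a=cv2.imread('pics/w4.png')
h=cv2.cvtColor(a,cv2.COLOR_BGR2HSV); m=cv2.inRange(h[140:230,290:345],(4,150,60),(18,255,255)); ys,xs=np.nonzero(m); 
for y in range(14,77,6): r=xs[ys==y]; print(y+140, r.mean()+290 if len(r) else None)
m=(a[235:268,298:338].max(2)<40).astype(np.uint8); n,l,st,ce=cv2.connectedComponentsWithStats(m)
print([(st[i],ce[i]+[298,235]) for i in range(1,n) if st[i,4]>60])
s=cal('scene');w=cal('side')
d=(317,250.5)
T,r=tri([ray(s,(320+197/6,255+144/5.4)),ray(w,(300+430/6,150+82/6)),ray(c,d)]); print(T,r)
print('disc wrist z.145',onz(c,d,.145))
print('flange stripe z~.1013',onz(c,(316,161),.1013))
E
```

```text
154 None
160 316.0
166 316.0
172 316.0
178 316.0
184 316.0
190 316.0
196 316.0
202 315.5
208 315.5
214 315.5
[(array([  2,   3,  34,  24, 614], dtype=int32), array([316.45114007, 249.56188925]))]
[ 0.46084111 -0.21584353  0.14514643] [np.float64(0.0001910497512928463), np.float64(0.00019768977549818224), np.float64(0.00021322319594408926)]
disc wrist z.145 [ 0.46079695 -0.21606107  0.145     ]
flange stripe z~.1013 [ 0.52240212 -0.20765731  0.1013    ]
```

```bash
python3 -m crank '[[1,0,0.005,-0.06,0],[1,0,0,-0.065,0],[1,0,0,-0.065,0],[1,0,0,-0.065,0],[1,0,0,-0.06,0],[1,0,0,-0.05,0],[1,0,0,-0.025,0],[1,0,0,0,0]]' 20
python3 - <<'E'
from h import *
snap('side','s5.png');wsnap('w5.png');o=arm.observe();print(o['position'],o['force'])
E
```

```text
clock: 3.68
position: [0.4714, -0.2084, 0.1242]
ee_rot: [-3.134, -0.196, 0.006]
force: [0.3, 0.1, -0.1]
width: 0.997
pose [ 0.4721 -0.2091  0.1256] [-3.135e+00 -1.950e-01  3.000e-03] -> [ 0.4727 -0.2097  0.1266]
[ 0.47272668 -0.20970858  0.12657828] [ 0.08974578 -0.05964889 -0.00454116]
```

View pics/w5.png

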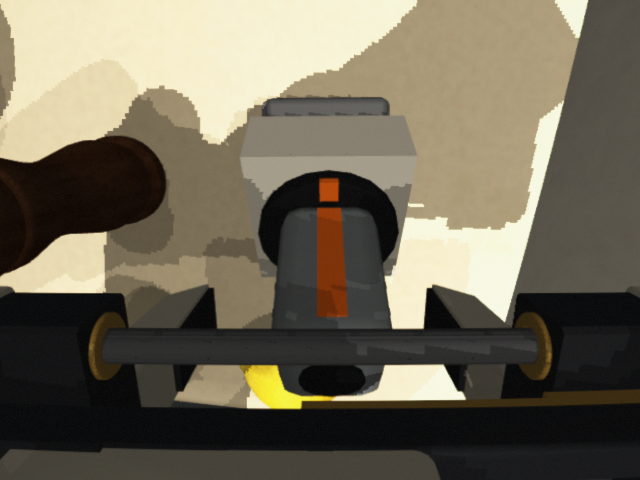

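View pics/s5.png

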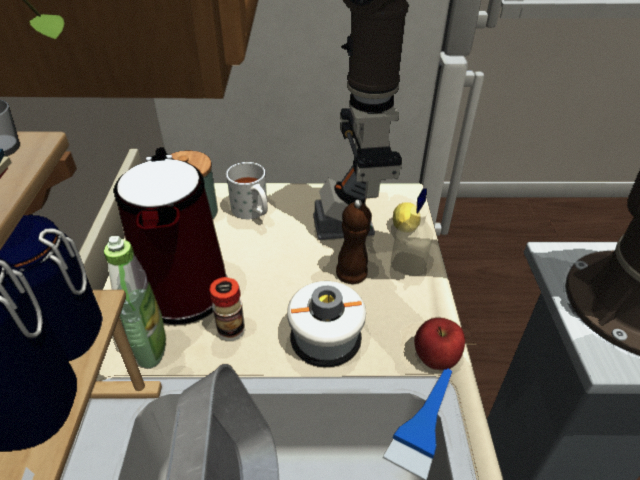

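```bash
python3 -m crank '[[1,0,-0.003,0,0],[1,0,0,0,0],[1,0,0,0,0],[1,0,0,0,0],[1,0,0,0,0],[1,0,0,0,0],[1,0,0,0,0],[1,0,0,0,0]]' 20
```

```text
clock: 4.45
position: [0.4724, -0.2114, 0.1262]
ee_rot: [3.136, 0.192, 0.0]
force: [-0.1, -0.4, 0.1]
width: 1.003
```

```bash
python3 -m crank '[[1,0,-0.008,0,0],[1,0,0,0,0],[0.6,0,0,0,0],[0.2,0,0,0,0],[0.2,0,0,0,0],[0.2,0,0,0,0],[0.2,0,0,0,0],[0.2,0,0,0,0]]' 15
python3 - <<'E'
from h import *
wsnap('w6.png');o=arm.observe();print(o['position'],o['force'],o['width'])
E
```

```text
clock: 5.12
position: [0.4724, -0.2146, 0.1261]
ee_rot: [3.136, 0.192, -0.0]
force: [-0.4, 0.3, -0.1]
width: 0.611
pose [ 0.4724 -0.2146  0.1261] [ 3.136  0.192 -0.   ] -> [ 0.4724 -0.2146  0.1261]
[ 0.47235313 -0.21455855  0.12611743] [-0.09167314 -0.33147295 -0.06295876] 0.5700700648141779
```

View pics/w6.png

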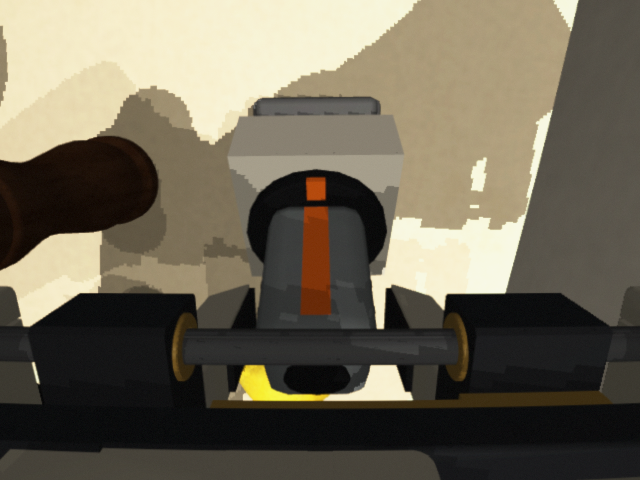

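```bash
python3 -m crank '[[0.2,0,0,0,0],[0.2,0,0,0,0],[0.2,0,0,0,0],[0.2,0,0,0,0],[0.2,0,0,0,0],[0.2,0,0,0,0],[0.2,0,0,0,0],[0.2,0,0,0,0]]' 15
python3 -m crank '[[0.2,-0.0062,-0.0008,0.0108,0],[0.2,-0.0062,-0.0008,0.0108,0],[0.2,-0.0062,-0.0008,0.0108,0],[0.2,-0.0062,-0.0008,0.0108,0],[0.2,0,0,0,0],[0.2,0,0,0,0],[0.2,0,0,0,0],[0.2,0,0,0,0]]' 15
python3 - <<'E'
from h import *
wsnap('w7.png')
snap('scene','sc7.png')
E
```

```text
clock: 5.83
position: [0.4723, -0.2145, 0.1261]
ee_rot: [-3.135, -0.192, 0.0]
force: [-0.2, 1.0, 1.1]
width: 0.457
clock: 6.5
position: [0.4625, -0.2158, 0.1433]
ee_rot: [3.136, 0.192, -0.0]
force: [0.6, -0.4, -3.2]
width: 0.453
pose [ 0.4625 -0.2158  0.1433] [ 3.136  0.192 -0.   ] -> [ 0.4625 -0.2158  0.1433]
```

View pics/w7.png

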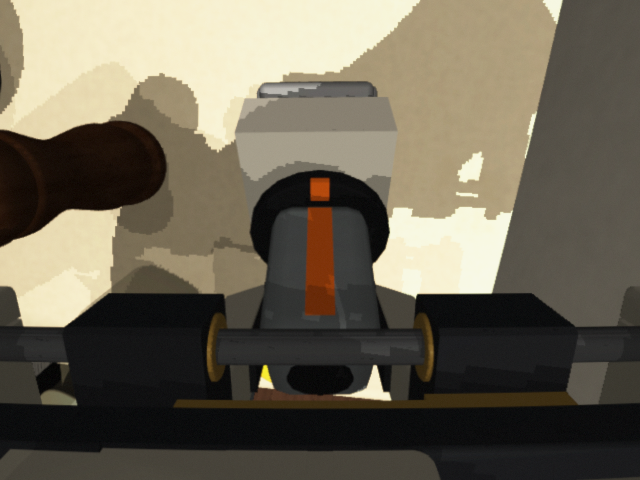

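View pics/sc7.png

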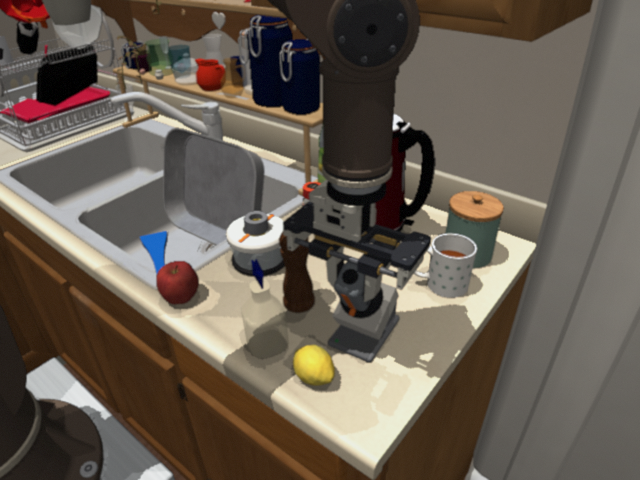

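```bash
python3 -m crank '[[0.2,0,0,0,0],[0.2,0.0124,0.0016,0.0066,0],[0.2,0.0128,0.0016,0.0059,0],[0.2,0.013,0.0016,0.005,0],[0.2,0.0134,0.0016,0.0043,0],[0.2,0,0,0,0],[0.2,0,0,0,0],[0.2,0,0,0,0]]' 8
python3 - <<'E'
from h import *
wsnap('w8.png')
o=arm.observe();print(o['force'],o['ft_torque'])
E
```

```text
clock: 7.27
position: [0.4836, -0.2133, 0.1522]
ee_rot: [3.135, 0.192, 0.001]
force: [1.2, 0.4, -2.8]
width: 0.456
pose [ 0.4836 -0.2133  0.1522] [3.135e+00 1.920e-01 1.000e-03] -> [ 0.4836 -0.2133  0.1522]
[ 1.01746175  0.2912716  -2.49088402] [-0.00391573 -0.35264002 -0.03453587]
```

View pics/w8.png

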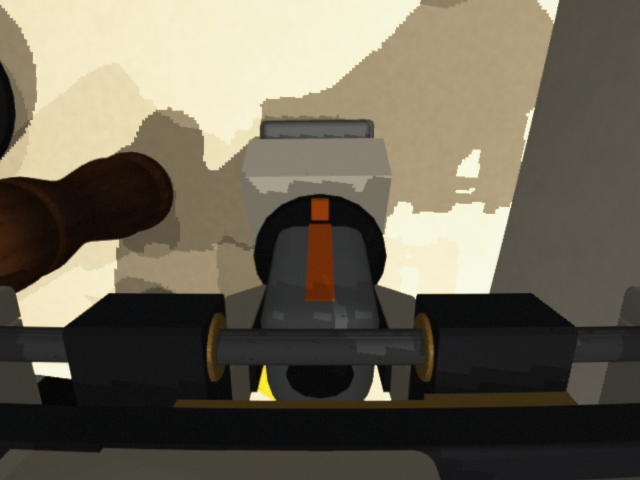

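```bash
python3 -m crank '[[0.2,-0.003,-0.0004,0.011,0],[0.2,-0.003,-0.0004,0.011,0],[0.2,-0.003,-0.0004,0.011,0],[0.2,-0.003,-0.0004,0.011,0],[0.2,0,0,0.015,0],[0.2,0,0,0.02,0],[0.2,0,0,0,0],[0.2,0,0,0,0]]' 6
python3 - <<'E'
from h import *
wsnap('w9.png')
snap('side','sd9.png')
o=arm.observe();print(o['force'],o['ft_torque'])
E
```

```text
clock: 7.98
position: [0.4788, -0.2141, 0.1844]
ee_rot: [3.135, 0.192, 0.002]
force: [0.1, 1.5, -2.9]
width: 0.456
pose [ 0.4788 -0.2141  0.1844] [3.135e+00 1.920e-01 2.000e-03] -> [ 0.4785 -0.2138  0.1839]
[-0.05886264  0.83858576 -2.93543718] [-0.02836805  0.19281468 -0.02708642]
```

View pics/w9.png

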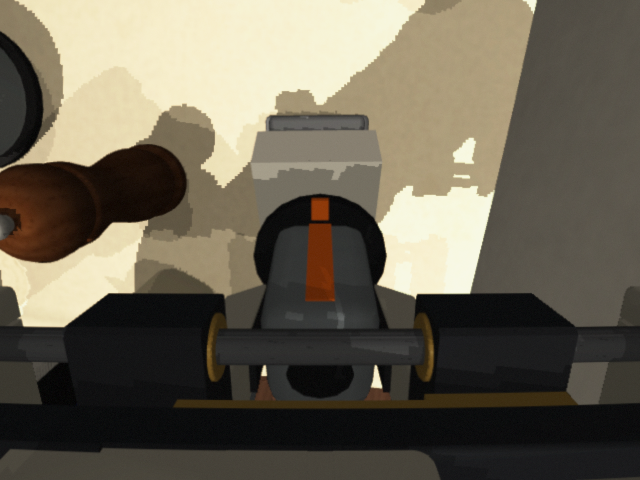

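View pics/sd9.png

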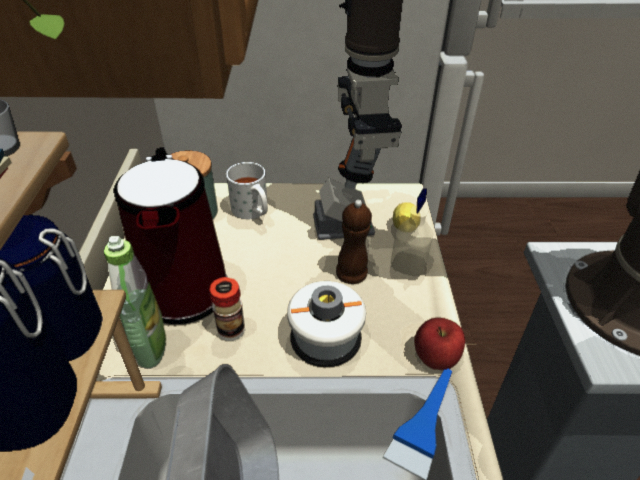

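```bash
cat > tilt.py <<'E'
from h import *
import sys
def f(name,tcp,psi):
    c=lcal(name); G=np.array(tcp)+[0,0,.002]; x=np.array([np.cos(psi),np.sin(psi),0]);z=np.array([0,0,1.])
    for th in (-4,0,4,8,12,16,18,20,24,30):
        t=np.radians(th); a=-np.sin(t)*x+np.cos(t)*z; xd=np.cos(t)*x+np.sin(t)*z
        P=[G+.034*xd-.049*a, G+.025*xd-.049*a, G+.025*xd+.021*a]
        print(th,proj(c,P).round(1).tolist())
E
python3 - <<'E'
from tilt import *
print('w7');f('w7.png',[.4625,-.2158,.1433],.1225)
print('w9');f('w9.png',[.4788,-.2141,.1844],.1225)
E
```

```text
w7
-4 [[318.0, 223.0], [318.0, 240.8], [317.0, 282.0]]
0 [[317.9, 217.0], [318.0, 234.9], [317.0, 288.1]]
4 [[317.9, 211.2], [317.9, 229.1], [317.0, 294.6]]
8 [[317.9, 205.6], [317.9, 223.6], [316.9, 301.3]]
12 [[317.8, 200.4], [317.9, 218.3], [316.9, 308.4]]
16 [[317.8, 195.5], [317.8, 213.3], [316.9, 315.6]]
18 [[317.8, 193.1], [317.8, 210.9], [316.9, 319.3]]
20 [[317.8, 190.9], [317.8, 208.5], [316.9, 323.0]]
24 [[317.7, 186.7], [317.8, 204.1], [316.9, 330.5]]
30 [[317.6, 181.3], [317.7, 198.2], [316.9, 341.7]]
w9
-4 [[318.1, 223.0], [318.1, 240.8], [317.2, 281.7]]
0 [[318.0, 216.9], [318.0, 234.9], [317.2, 287.8]]
4 [[318.0, 211.1], [318.0, 229.1], [317.2, 294.3]]
8 [[318.0, 205.6], [318.0, 223.6], [317.2, 301.0]]
12 [[317.9, 200.3], [318.0, 218.3], [317.1, 308.1]]
16 [[317.9, 195.4], [317.9, 213.2], [317.1, 315.3]]
18 [[317.9, 193.1], [317.9, 210.8], [317.1, 319.0]]
20 [[317.9, 190.8], [317.9, 208.5], [317.1, 322.7]]
24 [[317.8, 186.6], [317.9, 204.1], [317.1, 330.2]]
30 [[317.8, 181.2], [317.8, 198.1], [317.1, 341.4]]
```

```bash
python3 -m crank '[[0.2,0,0,0.05,0],[0.2,0,0,0.08,0],[0.2,0,0,0.08,0],[0.2,0.005,0.02,0.05,0.055],[0.2,0.0105,0.04,0,0.055],[0.2,0.0105,0.05,0,0.055],[0.2,0.0105,0.05,0,0.055],[0.2,0.0105,0.05,0,0.055]]' 10
python3 -m crank '[[0.2,0.0105,0.05,0,0.055],[0.2,0.0105,0.05,0,0.055],[0.2,0.0105,0.05,0,0.055],[0.2,0.0105,0.05,0,0.055],[0.2,0.0105,0.05,0,0.055],[0.2,0.0105,0.05,0,0.055],[0.2,0.0105,0.05,0,0.055],[0.2,0.0105,0.05,0,0.055]]' 10
python3 -m crank '[[0.2,0.0105,0.05,0,0.055],[0.2,0.0105,0.04,0,0],[0.2,0.0105,0.024,0,0],[0.2,0,0,-0.03,0],[0.2,0,0,-0.05,0],[0.2,0,0,-0.05,0],[0.2,0,0,-0.05,0],[0.2,0,0,-0.02,0]]' 10
python3 - <<'E'
from h import *
wsnap('w10.png')
snap('side','sd10.png')
o=arm.observe();print(o['force'],o['ft_torque'],o['joints'])
E
```

```text
clock: 8.75
position: [0.4968, -0.1279, 0.2865]
ee_rot: [-3.073, -0.647, 0.002]
force: [0.3, 0.2, -2.9]
width: 0.461
clock: 9.42
position: [0.531, 0.0321, 0.2877]
ee_rot: [2.845, 1.334, -0.0]
force: [-0.0, 0.8, -3.7]
width: 0.457
clock: 10.08
position: [0.5423, 0.0754, 0.2053]
ee_rot: [-2.81, -1.405, 0.005]
force: [-1.0, -0.1, -3.2]
width: 0.453
pose [0.5423 0.0754 0.2053] [-2.81  -1.405  0.005] -> [0.542  0.0754 0.205 ]
[ 0.18615446  0.36872771 -2.40147875] [-0.08546238  0.09519457 -0.00684314] [-0.64927039  0.37326285  0.55618565  1.8427972  -0.23075648  0.99299071
 -0.63964564]
```

View pics/w10.png

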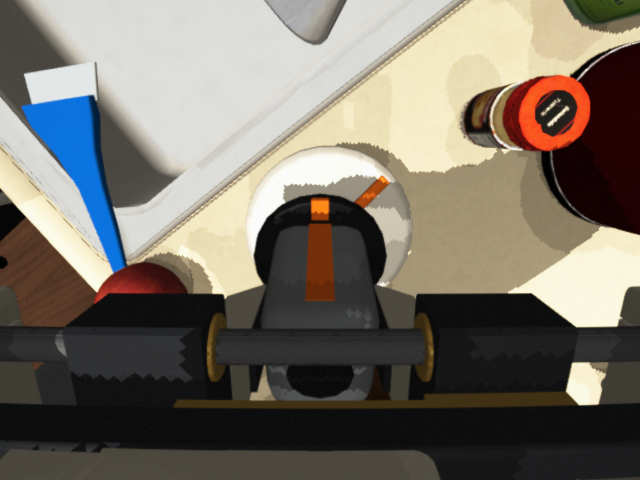

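View pics/sd10.png

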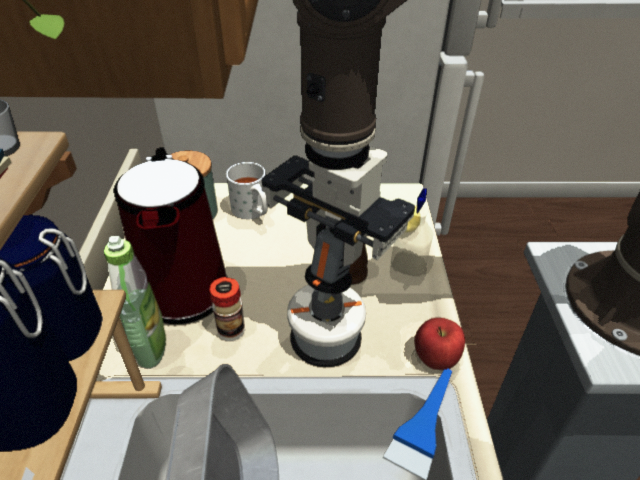

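```bash
python3 -m crank '[[0.2,-0.005,-0.015,0,0],[0.2,-0.006,-0.02,0,0],[0.2,-0.005,-0.0165,0,0],[0.2,0,0,0,0],[0.2,0,0,0,0],[0.2,0,0,0,0],[0.2,0,0,0,0],[0.2,0,0,0,0]]' 10
python3 - <<'E'
from h import *
wsnap('w11.png')
c=cal('side');a=snap('side','sd11.png')[:,:,::-1]
cv2.imwrite('pics/c11.png',cv2.resize(a[210:360,270:390],None,fx=5,fy=4,interpolation=cv2.INTER_CUBIC))
E
```

```text
clock: 10.85
position: [0.537, 0.0555, 0.2078]
ee_rot: [-2.808, -1.408, -0.0]
force: [1.1, -0.3, -2.7]
width: 0.456
pose [0.537  0.0555 0.2078] [-2.808 -1.408 -0.   ] -> [0.5369 0.0554 0.2077]
```

View pics/c11.png

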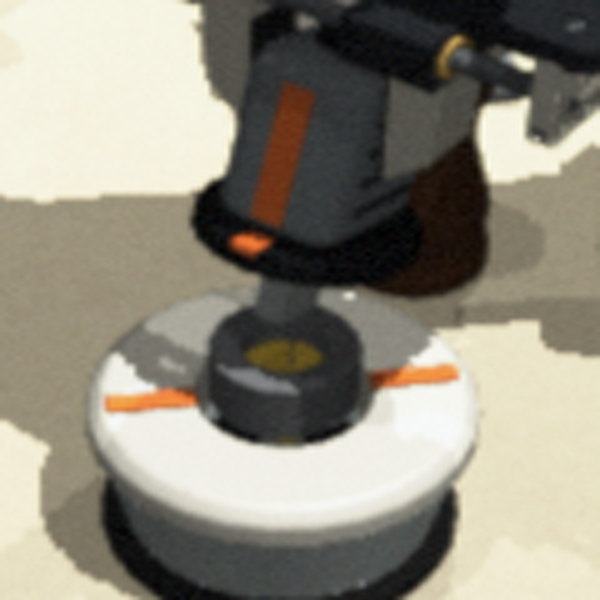

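View pics/w11.png

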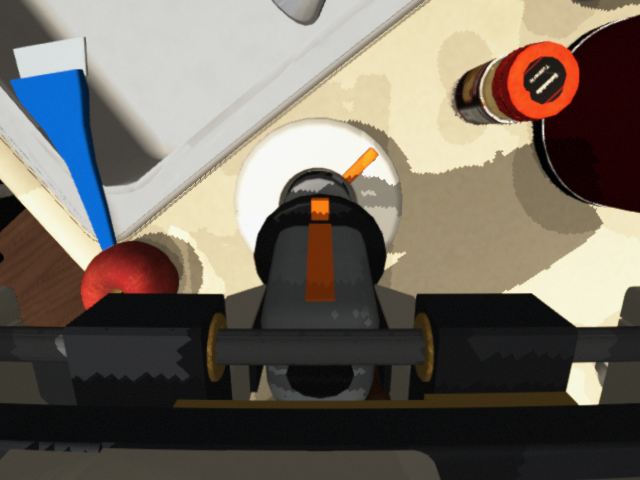

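```bash
python3 - <<'E'
from h import *
c=cal('side')
cc=lambda p:((p-[270,210])*[5,4]).round(0).tolist()
for th in (10,12,15,18):
    t=np.radians(th); r=.092*np.sin(t); P=[.537+r*.6,.0555+r*.8,.2098-.092*np.cos(t)]
    print(th,np.round(P,4),cc(proj(c,[P])[0]))
print(cc(proj(c,[[.55,.0738,.102]])[0]),cc(proj(c,[[.55,.0738,.12]])[0]))
f=lambda x,y:(270+x/5,210+y/4)
print('mouth ctr now', onz(c,f(285,358),.102))
from tilt import f as g
g('w11.png',[.537,.0555,.2078],np.radians(53.1))
E
```

```text
10 [0.5466 0.0683 0.1192] [295.0, 297.0]
12 [0.5485 0.0708 0.1198] [289.0, 301.0]
15 [0.5513 0.0745 0.1209] [280.0, 306.0]
18 [0.5541 0.0782 0.1223] [271.0, 311.0]
[283.0, 339.0] [284.0, 306.0]
mouth ctr now [0.54957082 0.08320642 0.102     ]
-4 [[318.9, 221.7], [318.9, 239.6], [318.3, 280.1]]
0 [[318.9, 215.7], [318.9, 233.6], [318.3, 286.2]]
4 [[318.9, 209.8], [318.9, 227.8], [318.3, 292.6]]
8 [[318.9, 204.3], [318.9, 222.3], [318.2, 299.3]]
12 [[318.9, 199.0], [318.9, 216.9], [318.2, 306.4]]
16 [[318.9, 194.0], [318.9, 211.9], [318.2, 313.6]]
18 [[318.9, 191.7], [318.9, 209.5], [318.2, 317.3]]
20 [[318.9, 189.4], [318.9, 207.1], [318.1, 321.0]]
24 [[318.9, 185.2], [318.9, 202.7], [318.1, 328.5]]
30 [[318.9, 179.7], [318.9, 196.7], [318.1, 339.7]]
```

```bash
python3 - <<'E'
from h import *
for n in('w6.png','w7.png','w9.png','w10.png','w11.png'):
    a=cv2.imread('pics/'+n); h=cv2.cvtColor(a,cv2.COLOR_BGR2HSV); m=cv2.inRange(h[150:330,300:340],(4,150,60),(18,255,255))
    r=m.sum(1)/255; ys=np.nonzero(r>8)[0]+150
    seg=np.split(ys,np.nonzero(np.diff(ys)>1)[0]+1); print(n,[(s[0],s[-1]) for s in seg])
s=cal('scene'); a=snap('scene','sc11.png')[:,:,::-1]
print(proj(s,[[.55,.0738,.102]]))
cv2.imwrite('pics/c12.png',cv2.resize(a[180:290,210:310],None,fx=6,fy=5,interpolation=cv2.INTER_CUBIC))
E
```

```text
w6.png [(np.int64(177), np.int64(200)), (np.int64(206), np.int64(314))]
w7.png [(np.int64(178), np.int64(200)), (np.int64(207), np.int64(314))]
w9.png [(np.int64(198), np.int64(220)), (np.int64(224), np.int64(300))]
w10.png [(np.int64(197), np.int64(220)), (np.int64(223), np.int64(300))]
w11.png [(np.int64(198), np.int64(220)), (np.int64(224), np.int64(300))]
[[255.9050909  216.70467262]]
```

View pics/c12.png

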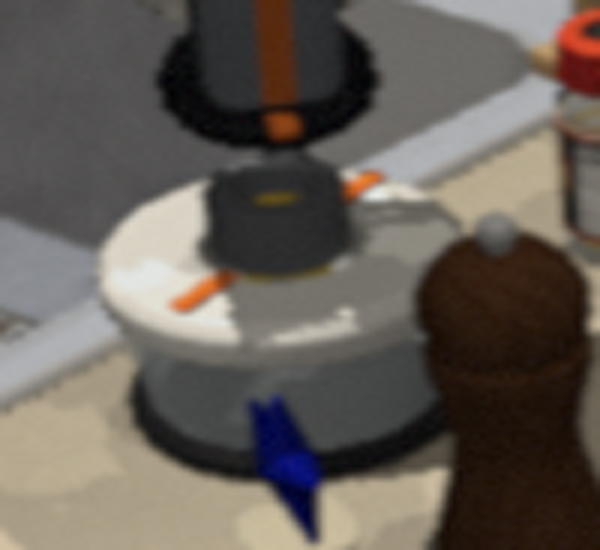

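```bash
python3 - <<'E'
from h import *
def rows(name,tcp,psi,ths):
    c=lcal(name); G=np.array(tcp)+[0,0,.002]; x=np.array([np.cos(psi),np.sin(psi),0]);z=np.array([0,0,1.])
    for th in ths:
        t=np.radians(th); a=-np.sin(t)*x+np.cos(t)*z; xd=np.cos(t)*x+np.sin(t)*z
        P=[G+.0325*xd-.0495*a,G+.0235*xd-.0495*a,G+.0235*xd-.047*a,G+.0235*xd+.01*a]
        tip=G-.0015*xd-.0915*a
        print(th,proj(c,P)[:,1].round(1),tip.round(4))
rows('w7.png',[.4625,-.2158,.1433],.1225,(28,30,32))
rows('w11.png',[.537,.0555,.2078],np.radians(53.1),(8,10,12,14,16))
E
```

```text
28 [185.2 202.1 205.7 312. ] [ 0.5038 -0.2107  0.0638]
30 [183.5 200.2 203.9 314.7] [ 0.5066 -0.2104  0.0653]
32 [181.8 198.4 202.2 317.4] [ 0.5094 -0.21    0.0669]
8 [207.  224.8 226.7 286.2] [0.5438 0.0645 0.119 ]
10 [204.3 222.1 224.1 288.3] [0.5457 0.067  0.1194]
12 [201.6 219.4 221.6 290.5] [0.5475 0.0695 0.12  ]
14 [199.1 216.8 219.1 292.8] [0.5494 0.072  0.1207]
16 [196.6 214.3 216.8 295.1] [0.5513 0.0745 0.1214]
```

```bash
python3 -m crank '[[0.2,0.006,0.0107,0,0],[0.2,0,0,0,0],[0.2,0,0,-0.01,0],[0.2,0,0,-0.015,0],[0.2,0,0,-0.015,0],[0.2,0,0,-0.015,0],[0.2,0,0,0,0],[0.2,0,0,0,0]]' 10
python3 - <<'E'
from h import *
c=cal('side');a=snap('side','sd13.png')[:,:,::-1]
b=snap('scene','sc13.png')[:,:,::-1]
cv2.imwrite('pics/c13.png',np.hstack([cv2.resize(a[250:350,290:370],None,fx=5,fy=5,interpolation=cv2.INTER_CUBIC),cv2.resize(b[180:280,215:295],None,fx=5,fy=5,interpolation=cv2.INTER_CUBIC)]))
o=arm.observe();print(o['position'],o['force'],o['ft_torque'])
E
```

```text
clock: 11.67
position: [0.5389, 0.0591, 0.1851]
ee_rot: [-2.809, -1.407, 0.002]
force: [0.6, 0.3, -3.2]
width: 0.455
[0.53933178 0.05920054 0.18576931] [-0.22954351  0.06570858 -2.60390326] [-0.18919453  0.16140965  0.02861844]
```

View pics/c13.png

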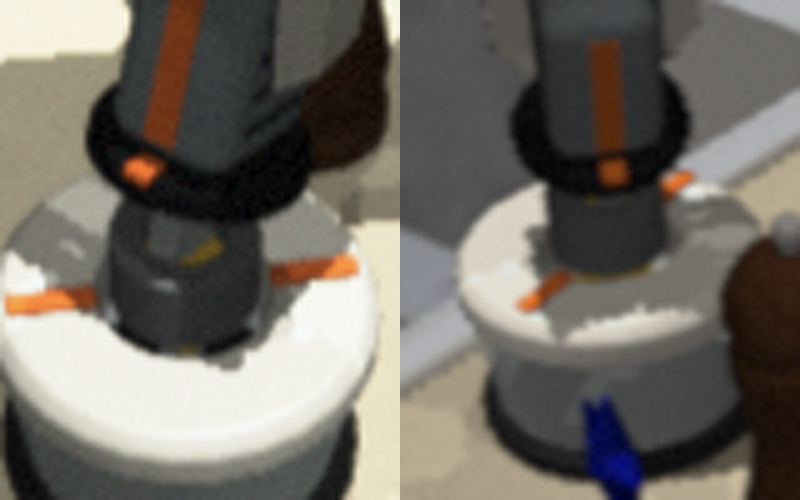

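```bash
python3 -m crank '[[0.2,0,0,-0.008,0],[0.2,0,0,-0.008,0],[0.2,0.0055,0.0073,0.001,0],[0.2,0.0055,0.0073,0.001,0],[0.2,0.0055,0.0073,0.001,0],[0.2,0.0055,0.0073,0.001,0],[0.2,0,0,0,0],[0.2,0,0,0,0]]' 8
python3 - <<'E'
from h import *
wsnap('w14.png')
a=snap('side','sd14.png')[:,:,::-1]
b=snap('scene','sc14.png')[:,:,::-1]
cv2.imwrite('pics/c14.png',np.hstack([cv2.resize(a[250:350,290:370],None,fx=5,fy=5,interpolation=cv2.INTER_CUBIC),cv2.resize(b[180:280,215:295],None,fx=5,fy=5,interpolation=cv2.INTER_CUBIC)]))
o=arm.observe();print(o['position'],o['force'],o['ft_torque'])
E
```

```text
clock: 12.43
position: [0.5485, 0.0716, 0.181]
ee_rot: [2.808, 1.408, 0.001]
force: [0.5, 0.0, -3.4]
width: 0.453
pose [0.5485 0.0716 0.181 ] [2.808e+00 1.408e+00 1.000e-03] -> [0.5484 0.0714 0.181 ]
[0.54821386 0.07116381 0.18102551] [-0.63913263  0.23412284 -3.86867422] [-0.02947447  0.11674998  0.01476406]
```

View pics/c14.png

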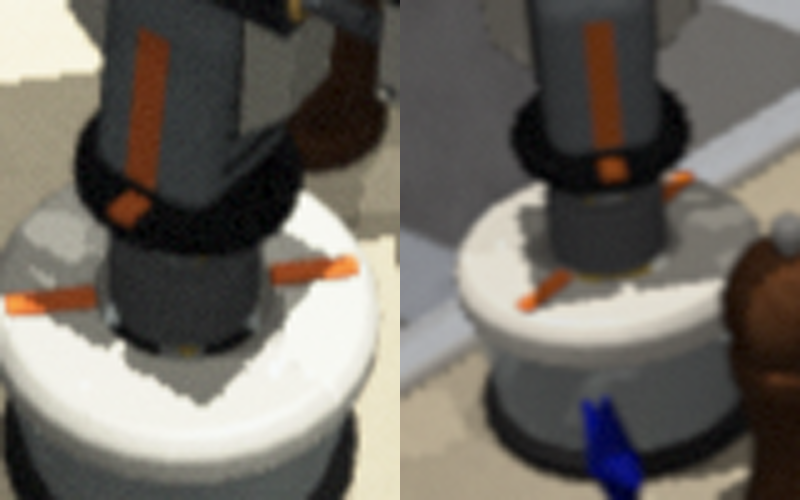

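View pics/w14.png

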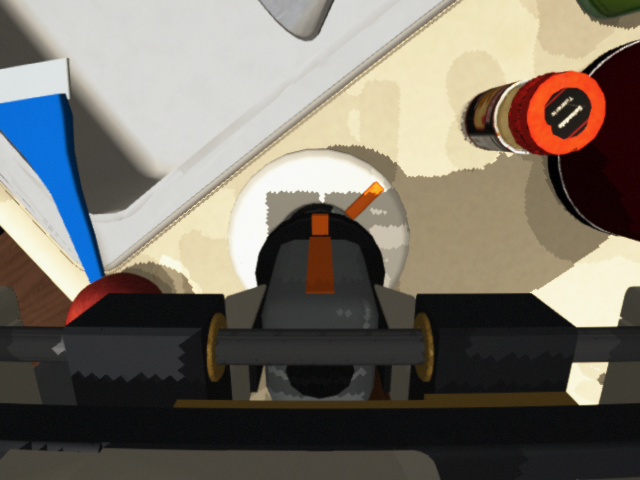

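```bash
python3 -m crank '[[0.2,0.004,0.006,0,-0.03],[0.2,0,0,0,0],[0.2,0,0,-0.005,0],[0.2,0,0,-0.005,0],[0.2,0,0,-0.005,0],[0.2,0,0,-0.003,0],[0.2,0,0,0,0],[0.2,0,0,0,0]]' 10
python3 - <<'E'
from h import *
wsnap('w15.png')
a=snap('side','sd15.png')[:,:,::-1]
b=snap('scene','sc15.png')[:,:,::-1]
cv2.imwrite('pics/c15.png',np.hstack([cv2.resize(a[250:350,290:370],None,fx=5,fy=5,interpolation=cv2.INTER_CUBIC),cv2.resize(b[180:280,215:295],None,fx=5,fy=5,interpolation=cv2.INTER_CUBIC)]))
o=arm.observe();print(o['position'],o['force'],o['ft_torque'])
E
```

```text
clock: 13.25
position: [0.5503, 0.0736, 0.1751]
ee_rot: [-2.83, -1.364, -0.003]
force: [-4.3, 0.5, 11.6]
width: 0.459
pose [0.5503 0.0736 0.1751] [-2.83  -1.364 -0.003] -> [0.5503 0.0736 0.1751]
[0.55028538 0.07363515 0.17509531] [-3.53403529  0.86704231 11.1687762 ] [0.20247681 1.21206166 0.0240217 ]
```

View pics/c15.png

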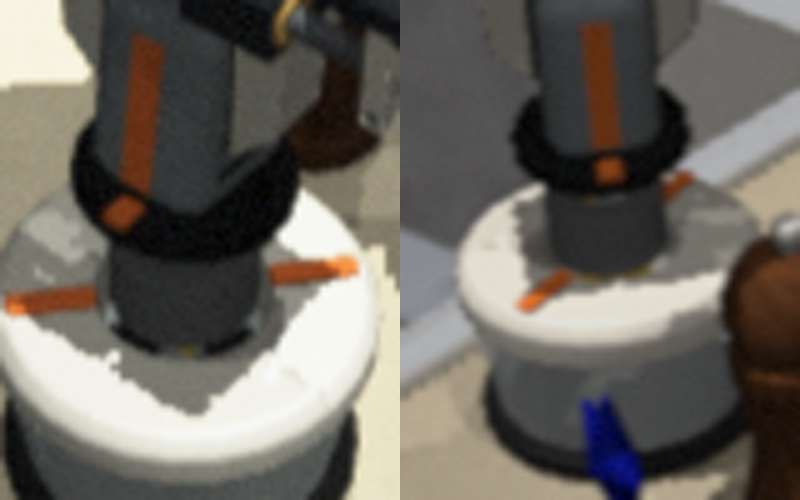

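```bash
python3 -m crank '[[0.2,-0.0025,0,0.001,0],[0.2,0,0,0,-0.02],[0.2,0,0,0,-0.02],[0.2,0,0,0,0],[0.2,0,0,0,0],[0.2,0,0,0,0],[0.2,0,0,0,0],[0.2,0,0,0,0]]' 10
python3 - <<'E'
from h import *
o=arm.observe();print(o['position'],o['force'],o['ft_torque'])
from tilt import f
f('w15.png',[.5503,.0736,.1751],np.radians(51.5))
a=cv2.imread('pics/w15.png'); h=cv2.cvtColor(a,cv2.COLOR_BGR2HSV); m=cv2.inRange(h[150:330,300:340],(4,150,60),(18,255,255))
r=m.sum(1)/255; ys=np.nonzero(r>8)[0]+150
seg=np.split(ys,np.nonzero(np.diff(ys)>1)[0]+1); print([(s[0],s[-1]) for s in seg])
E
```

```text
clock: 14.07
position: [0.5495, 0.0738, 0.1752]
ee_rot: [-2.858, -1.304, -0.004]
force: [-1.9, 1.0, 7.6]
width: 0.462
[0.54950033 0.07383503 0.17521866] [-1.86119813  1.04832021  7.57138875] [0.26606173 0.63847854 0.07374669]
-4 [[318.7, 222.1], [318.7, 239.9], [318.1, 280.2]]
0 [[318.7, 216.0], [318.7, 234.0], [318.1, 286.2]]
4 [[318.7, 210.2], [318.7, 228.2], [318.1, 292.7]]
8 [[318.6, 204.6], [318.7, 222.6], [318.1, 299.4]]
12 [[318.6, 199.3], [318.7, 217.3], [318.1, 306.4]]
16 [[318.6, 194.4], [318.6, 212.2], [318.1, 313.7]]
18 [[318.6, 192.0], [318.6, 209.8], [318.1, 317.4]]
20 [[318.6, 189.8], [318.6, 207.5], [318.1, 321.1]]
24 [[318.5, 185.5], [318.6, 203.0], [318.1, 328.5]]
30 [[318.5, 180.0], [318.5, 197.0], [318.1, 339.8]]
[(np.int64(219), np.int64(240)), (np.int64(243), np.int64(301))]
```

```bash
python3 -m crank '[[0.2,0,0,0,-0.02],[0.2,0,0,0,-0.02],[0.2,0,0,0,0],[0.2,0,0,0,0],[0.2,0,0,-0.002,0],[0.2,0,0,0,0],[0.2,0,0,0,0],[0.2,0,0,0,0]]' 10
python3 - <<'E'
from h import *
o=arm.observe();print(o['position'],o['ee_rot'],o['force'],o['ft_torque'])
b=snap('scene','sc16.png')[:,:,::-1];a=snap('side','sd16.png')[:,:,::-1]
cv2.imwrite('pics/c16.png',np.hstack([cv2.resize(a[250:350,290:370],None,fx=5,fy=5,interpolation=cv2.INTER_CUBIC),cv2.resize(b[180:280,215:295],None,fx=5,fy=5,interpolation=cv2.INTER_CUBIC)]))
E
```

```text
clock: 14.73
position: [0.5493, 0.0738, 0.1747]
ee_rot: [-2.884, -1.243, -0.004]
force: [-4.5, 2.5, 11.2]
width: 0.455
[0.54930242 0.07380429 0.17467492] [-2.88420093 -1.24344057 -0.00352344] [-4.511387    2.51566159 11.22436825] [0.36689255 1.1127173  0.08570778]
```

View pics/c16.png

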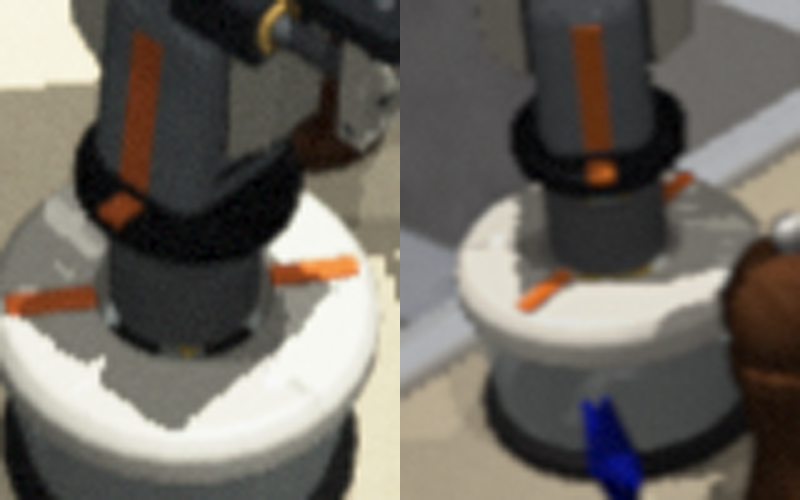

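```bash
python3 -m crank '[[0.2,0,0,0.004,0],[0.2,-0.003,0.003,0,0.025],[0.2,0,0,0,0.025],[0.2,0,0,0,0],[0.2,0,0,-0.004,0],[0.2,0,0,-0.002,0],[0.2,0,0,0,0],[0.2,0,0,0,0]]' 10
python3 - <<'E'
from h import *
o=arm.observe();print(o['position'],o['ee_rot'],o['force'],o['ft_torque'])
E
```

```text
clock: 15.5
position: [0.5474, 0.0743, 0.1721]
ee_rot: [2.852, 1.317, -0.001]
force: [1.8, -2.6, -4.4]
width: 0.457
[0.54738826 0.07431572 0.17209771] [ 2.85154391e+00  1.31743787e+00 -9.84026403e-04] [ 1.80100031 -2.56452721 -4.41961161] [-0.70840932 -0.4961245   0.02267909]
```

```bash
python3 -m crank '[[0.2,0.001,0,-0.003,0],[0.2,0,0,-0.003,0],[0.2,0,0,-0.003,0],[0.2,0,0,-0.003,0],[0.2,0,0,0,0],[0.2,0,0,0,0],[0.2,0,0,0,0],[0.2,0,0,0,0]]' 10
python3 - <<'E'
from h import *
o=arm.observe();print(o['position'],o['ee_rot'],o['force'],o['ft_torque'])
b=snap('scene','sc17.png')[:,:,::-1];a=snap('side','sd17.png')[:,:,::-1]
cv2.imwrite('pics/c17.png',np.hstack([cv2.resize(a[250:350,290:370],None,fx=5,fy=5,interpolation=cv2.INTER_CUBIC),cv2.resize(b[180:280,215:295],None,fx=5,fy=5,interpolation=cv2.INTER_CUBIC)]))
E
```

```text
clock: 16.17
position: [0.5477, 0.0746, 0.1675]
ee_rot: [-2.852, -1.318, 0.001]
force: [1.2, -2.4, -4.9]
width: 0.457
[0.54769704 0.07459741 0.16749566] [-2.85171545e+00 -1.31800489e+00  7.13146263e-04] [ 1.22778918 -2.36607842 -4.88379301] [-0.84967347 -0.02155312  0.00991055]
```

View pics/c17.png

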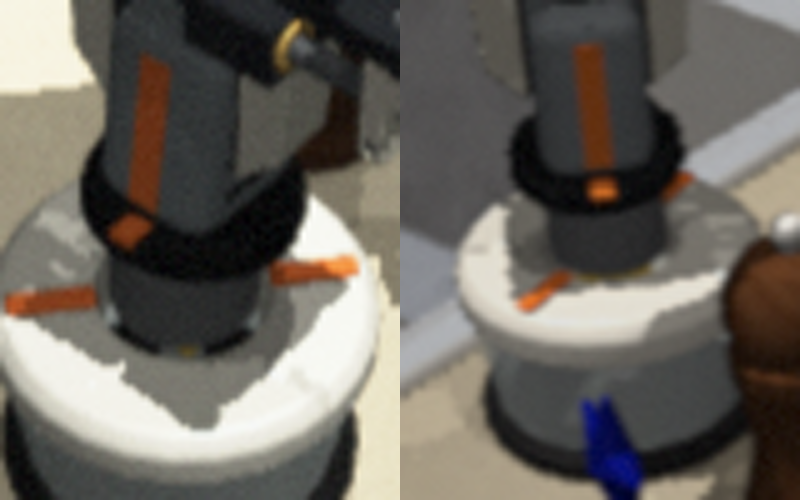

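```bash
python3 -m crank '[[0.2,0.001,-0.001,-0.004,0],[0.2,0,0,-0.004,0],[0.2,0,0,-0.004,0],[0.2,0,0,-0.004,0],[0.2,0,0,-0.004,0],[0.2,0,0,0,0],[0.2,0,0,0,0],[0.2,0,0,0,0]]' 10
python3 - <<'E'
from h import *
o=arm.observe();print(o['position'],o['ee_rot'],o['force'],o['ft_torque'])
E
```

```text
clock: 16.93
position: [0.5483, 0.0744, 0.1597]
ee_rot: [-2.852, -1.318, 0.0]
force: [-2.1, 0.1, -4.0]
width: 0.457
[0.54826368 0.07439556 0.15966327] [-2.85151904e+00 -1.31819684e+00  9.47384856e-05] [-2.07660386  0.08514131 -3.97674591] [-0.30112194  0.26718187  0.05898867]
```

```bash
python3 -m crank '[[0.2,-0.0005,0,-0.004,0],[0.2,0,0,-0.004,0],[0.2,0,0,-0.004,0],[0.2,0,0,-0.002,0],[0.2,0,0,0,0],[0.2,0,0,0,0],[0.2,0,0,0,0],[0.2,0,0,0,0]]' 10
python3 - <<'E'
from h import *
o=arm.observe();print(o['position'],o['ee_rot'],o['force'],o['ft_torque'])
b=snap('scene','sc18.png')[:,:,::-1];a=snap('side','sd18.png')[:,:,::-1]
cv2.imwrite('pics/c18.png',np.hstack([cv2.resize(a[250:350,290:370],None,fx=5,fy=5,interpolation=cv2.INTER_CUBIC),cv2.resize(b[180:280,215:295],None,fx=5,fy=5,interpolation=cv2.INTER_CUBIC)]))
E
```

```text
clock: 17.6
position: [0.5502, 0.0765, 0.1559]
ee_rot: [-2.85, -1.32, -0.009]
force: [0.2, 5.1, 8.6]
width: 0.459
[0.55022628 0.0764601  0.15589435] [-2.84985961 -1.31961483 -0.00887593] [0.21139636 5.11999556 8.56996937] [ 1.13622893  0.19982802 -0.03714016]
```

View pics/c18.png

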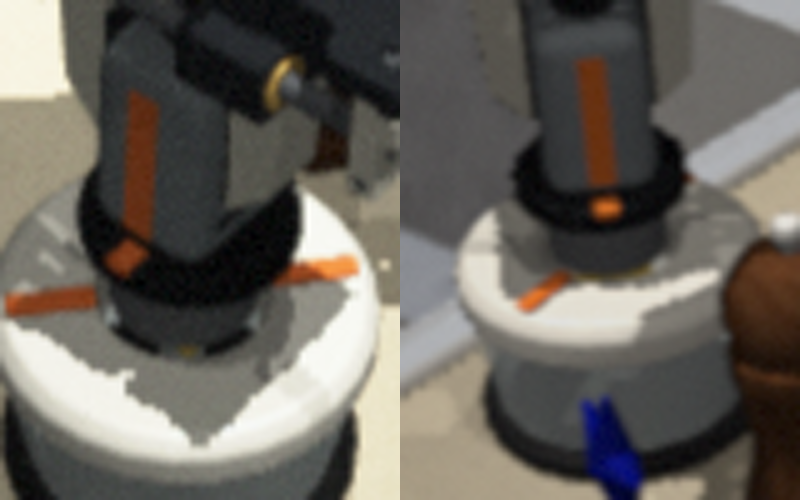

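```bash
python3 - <<'E'
from h import *
c=cal('side');s=cal('scene')
for z in(.102,.106,.110):
    th=np.linspace(0,2*np.pi,73); rim=np.c_[.55+.034*np.cos(th),.0738+.034*np.sin(th),0*th+z]
    p=proj(c,rim);q=proj(s,rim); print(z,'side bottom',((p[:,1].max()-250)*5).round(0),'L/R',((p[:,0].min()-290)*5).round(0),((p[:,0].max()-290)*5).round(0),'scene bottom',((q[:,1].max()-180)*5).round(0),((q[:,0].min()-215)*5+400).round(),((q[:,0].max()-215)*5+400).round())
# reference: lid bottom/rib ends/ collar base
for n,k,o in(('side',c,(290,250)),('scene',s,(215,180))):
    psi=np.radians(8.2)
    P=[[.55+r*np.cos(psi),.0738+r*np.sin(psi),.077] for r in(-.055,.055)]
    print(n,((proj(k,P)-o)*5).round(0).tolist())
E
```

```text
0.102 side bottom 311.0 L/R 70.0 296.0 scene bottom 232.0 515.0 693.0
0.106 side bottom 302.0 L/R 70.0 296.0 scene bottom 223.0 514.0 693.0
0.11 side bottom 293.0 L/R 70.0 297.0 scene bottom 214.0 513.0 692.0
side [[357.0, 259.0], [4.0, 299.0]]
scene [[122.0, 309.0], [292.0, 173.0]]
```

```bash
python3 - <<'E'
from h import *
a=cv2.imread('pics/sd18.png');b=cv2.imread('pics/sc18.png')
cv2.imwrite('pics/c19.png',cv2.convertScaleAbs(np.hstack([cv2.resize(a[270:335,290:355],None,fx=6,fy=8,interpolation=cv2.INTER_CUBIC),cv2.resize(b[190:255,225:290],None,fx=6,fy=8,interpolation=cv2.INTER_CUBIC)]),alpha=2,beta=20))
E
```

```text
(no output)
```

View pics/c19.png

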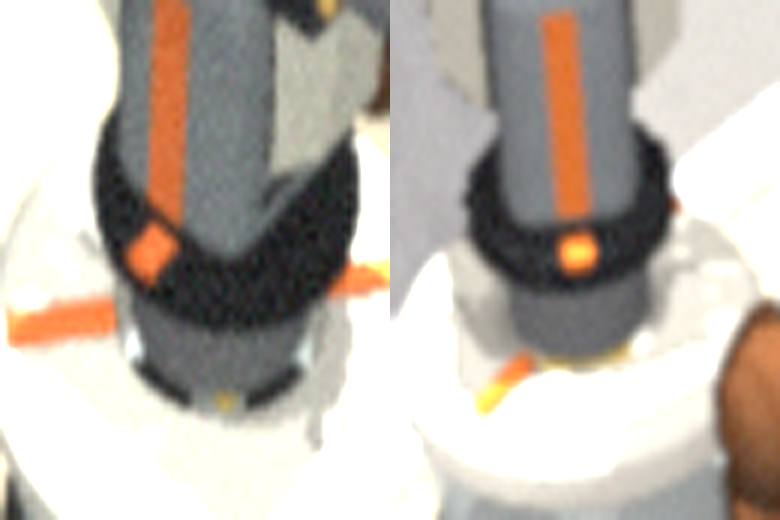

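```bash
python3 -m crank '[[0.6,0,0,0,0],[0.6,0,0,0,0],[0.6,0,0,0,0],[0.6,0,0,0,0],[0.6,0,0,0,0],[0.6,0,0,0,0],[0.6,0,0,0,0],[0.6,0,0,0,0]]' 10
python3 - <<'E'
from h import *
o=arm.observe();print(o['position'],o['ee_rot'],o['force'],o['ft_torque'])
wsnap('w20.png')
a=snap('side','sd20.png')[:,:,::-1];b=snap('scene','sc20.png')[:,:,::-1]
cv2.imwrite('pics/c20.png',cv2.convertScaleAbs(np.hstack([cv2.resize(a[270:335,290:355],None,fx=6,fy=8,interpolation=cv2.INTER_CUBIC),cv2.resize(b[190:255,225:290],None,fx=6,fy=8,interpolation=cv2.INTER_CUBIC)]),alpha=2,beta=20))
E
```

```text
clock: 18.37
position: [0.548, 0.0741, 0.1541]
ee_rot: [2.852, 1.318, -0.0]
force: [-0.3, -0.8, 0.2]
width: 0.601
[0.54804675 0.07412384 0.15406933] [ 2.85177062e+00  1.31779579e+00 -2.65119241e-04] [-0.30883243 -0.76295342  0.2074853 ] [-0.09666341  0.1098744  -0.02369742]
pose [0.548  0.0741 0.1541] [ 2.852  1.318 -0.   ] -> [0.5481 0.0742 0.1541]
```

View pics/c20.png

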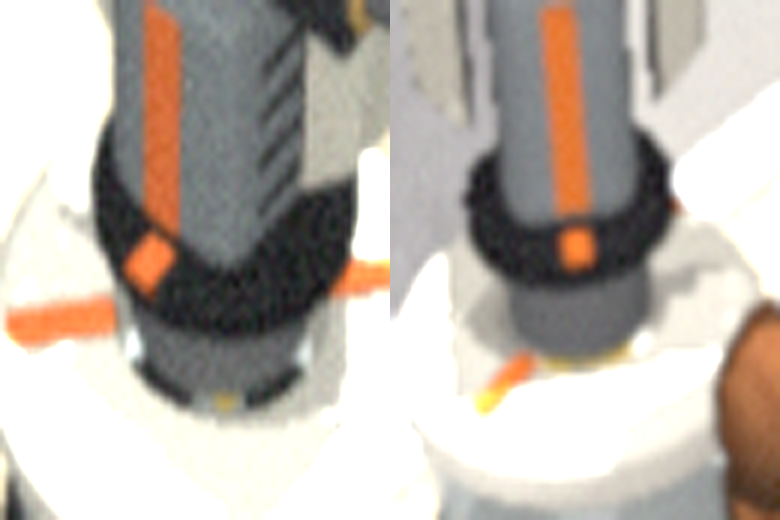

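View pics/w20.png

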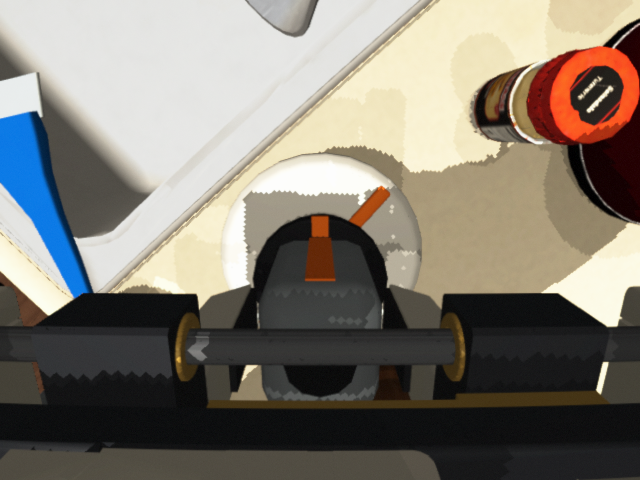

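```bash
python3 - <<'E'
from h import *
a=cv2.imread('pics/w20.png');b=cv2.imread('pics/sd20.png')
cv2.imwrite('pics/c21.png',cv2.convertScaleAbs(np.hstack([cv2.resize(a[205:285,285:355],None,fx=5.5,fy=7,interpolation=cv2.INTER_CUBIC),cv2.resize(b[250:330,290:360],None,fx=5.5,fy=7,interpolation=cv2.INTER_CUBIC)]),alpha=2.2,beta=20))
E
```

```text
(no output)
```

View pics/c21.png

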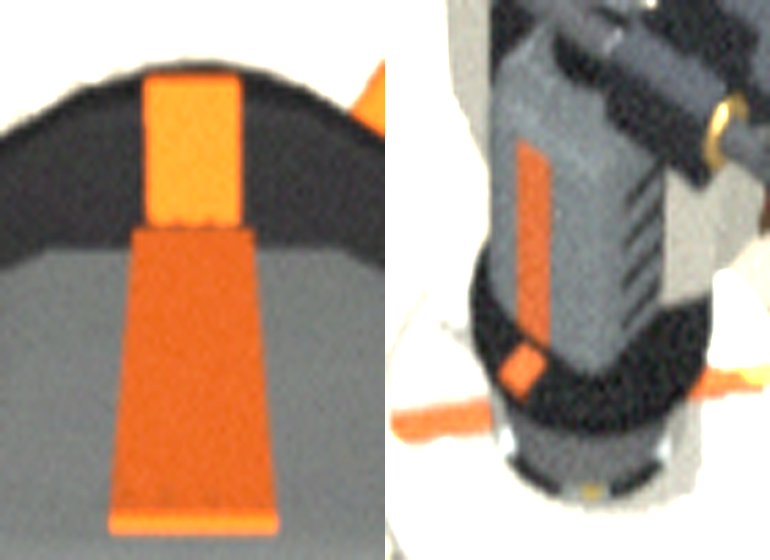

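```bash
python3 - <<'E'
from h import *
w=lcal('w20.png');s=cal('side')
P=[tri([ray(w,p),ray(s,q)]) for p,q in(((320.1,226.4),(315.1,302.9)),((320.1,237.9),(317.3,299.3)),((320.3,280),(317.3,270.9)))]
for X,r in P: print(X.round(4),np.round(r[0],4), 'rel collar local x', np.hypot(X[0]-.55,X[1]-.0738).round(4))
d=P[2][0]-P[1][0]; d/=np.linalg.norm(d); print('axis',d)
print('ref: collar side/wrist z', tri([ray(lcal('w3.png'),(311.6,195.25)),ray(s,(327.4,296.4))]))
E
```

```text
[0.5674 0.0959 0.1088] 0.0 rel collar local x 0.0281
[0.5643 0.0922 0.1125] 0.0001 rel collar local x 0.0233
[0.5648 0.0928 0.1721] 0.0003 rel collar local x 0.0241
axis [0.00875438 0.0110489  0.99990064]
ref: collar side/wrist z (array([0.54908239, 0.07377297, 0.09827572]), [np.float64(0.00038467480998755906), np.float64(0.0003846748099874911)])
```

```bash
python3 -m crank '[[0.2,0,0,0,0],[0.2,0,0,0,0],[0.2,0,0,0,0],[0.2,0,0,0,0],[0.2,0,0,0,0],[0.2,0,0,0,-0.02],[0.2,0,0,0,-0.04],[0.2,0,0,0,-0.04]]' 25
python3 - <<'E'
from h import *
o=arm.observe();print(o['position'],o['ee_rot'],o['force'],o['ft_torque'])
E
python3 -m crank '[[0.2,0,0,0,-0.05],[0.2,0,0,0,-0.05],[0.2,0,0,0,-0.05],[0.2,0,0,0,-0.05],[0.2,0,0,0,-0.05],[0.2,0,0,0,0],[0.2,0,0,0,0],[0.2,0,0,0,0]]' 25
python3 - <<'E'
from h import *
o=arm.observe();print(o['position'],o['ee_rot'],o['force'],o['ft_torque'])
E
```

```text
clock: 19.18
position: [0.5484, 0.0741, 0.1542]
ee_rot: [2.918, 1.162, 0.001]
force: [1.2, -0.4, -2.3]
width: 0.456
[0.54839217 0.07405583 0.15419017] [2.91831473e+00 1.16220432e+00 9.68634699e-04] [ 1.23424265 -0.40989971 -2.34160436] [-0.24378492 -0.41216218  0.05959347]
clock: 19.85
position: [0.5483, 0.0744, 0.1542]
ee_rot: [3.044, 0.778, 0.001]
force: [1.5, 1.6, -1.1]
width: 0.454
[0.5483077  0.07437483 0.1541715 ] [3.04358111e+00 7.78302349e-01 7.58546958e-04] [ 1.50971883  1.61887801 -1.09313078] [ 0.13530554 -0.26933541  0.03559867]
```

```bash
python3 -m crank '[[0.2,0,0,0,-0.05],[0.2,0,0,0,-0.05],[0.2,0,0,0,-0.05],[0.2,0,0,0,-0.05],[0.2,0,0,0,-0.05],[0.2,0,0,0,-0.03],[0.2,0,0,0,0],[0.2,0,0,0,0]]' 25
python3 - <<'E'
from h import *
o=arm.observe();print(o['position'],o['ee_rot'],np.degrees(2*np.arctan2(o['ee_rot'][1],o['ee_rot'][0])),o['force'],o['ft_torque'])
wsnap('w22.png'); a=snap('side','sd22.png')[:,:,::-1]; b=snap('scene','sc22.png')[:,:,::-1]
cv2.imwrite('pics/c22.png',cv2.convertScaleAbs(np.hstack([cv2.resize(a[250:350,285:370],None,fx=4.7,fy=5,interpolation=cv2.INTER_CUBIC),cv2.resize(b[180:280,215:295],None,fx=5,fy=5,interpolation=cv2.INTER_CUBIC)]),alpha=1.8,beta=10))
E
```

```text
clock: 20.52
position: [0.5481, 0.0748, 0.1542]
ee_rot: [-3.124, -0.327, -0.0]
force: [1.0, 3.9, -1.0]
width: 0.46
[0.54810324 0.07483944 0.15417208] [-3.12387834e+00 -3.26667819e-01 -1.53889326e-04] -348.0604131999017 [ 0.96543066  3.92677374 -0.98462584] [ 0.71291424 -0.12531493  0.03487197]
pose [0.5481 0.0748 0.1542] [-3.124 -0.327 -0.   ] -> [0.5481 0.0748 0.1542]
```

View pics/c22.png

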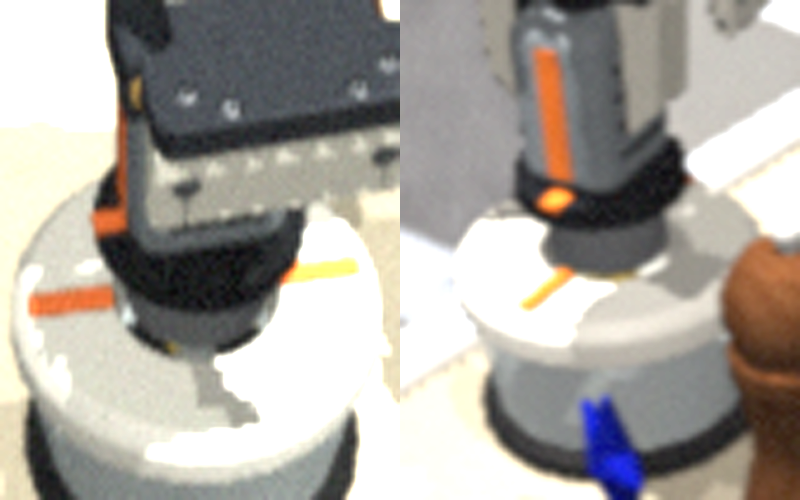

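View pics/w22.png

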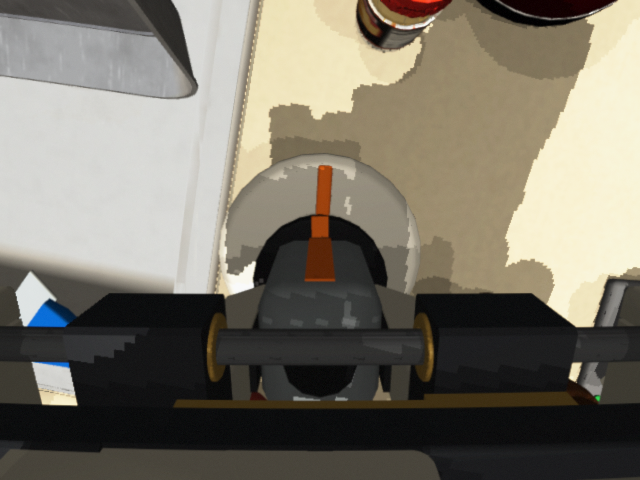

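```bash
python3 -m crank '[[0.2,0,0,0,-0.02],[0.2,0,0,0,-0.02],[0.2,0,0,0,-0.02],[0.2,0,0,0,-0.02],[0.2,0,0,0,-0.02],[0.2,0,0,0,-0.02],[0.2,0,0,0,0],[0.2,0,0,0,0]]' 25
python3 - <<'E'
from h import *
o=arm.observe();print(o['position'],(np.degrees(2*np.arctan2(o['ee_rot'][1],o['ee_rot'][0]))+180)%360-180,o['force'],o['ft_torque'])
E
```

```text
clock: 21.33
position: [0.5481, 0.075, 0.1542]
ee_rot: [-3.138, -0.125, 0.0]
force: [-0.1, 5.1, -0.8]
width: 0.457
[0.54809702 0.07497014 0.15417643] 4.573902049306071 [-0.073205    5.09445324 -0.78335105] [ 1.54338143 -0.12148131  0.05857553]
```

```bash
python3 -m crank '[[0.2,0,0.001,0,-0.02],[0.2,0,0.001,0,-0.02],[0.2,0,0,0,-0.02],[0.2,0,0,0,0],[0.2,0,0,0,0],[0.2,0,0,0,0],[0.2,0,0,0,0],[0.2,0,0,0,0]]' 25
python3 - <<'E'
from h import *
o=arm.observe();print(o['position'],(np.degrees(2*np.arctan2(o['ee_rot'][1],o['ee_rot'][0]))+180)%360-180,o['force'],o['ft_torque'])
wsnap('w23.png')
E
```

```text
clock: 22.0
position: [0.5481, 0.0752, 0.1542]
ee_rot: [-3.141, -0.028, 0.0]
force: [0.3, 5.3, 1.4]
width: 0.456
[0.5480758  0.07518709 0.15416829] 1.0203729872543477 [0.32032017 5.31876903 1.39180475] [ 1.30215306 -0.04543963  0.09236743]
pose [0.5481 0.0752 0.1542] [-3.141 -0.028  0.   ] -> [0.5481 0.0752 0.1542]
```

View pics/w23.png

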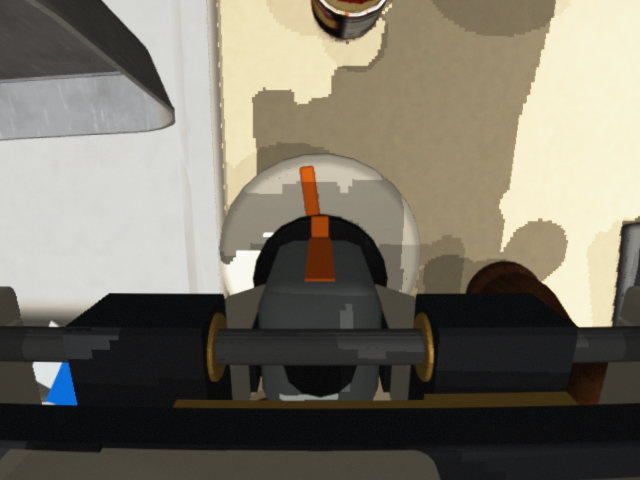

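```bash
python3 -m crank '[[0.2,0,0,0,-0.01],[0.2,0,0,0,-0.01],[0.2,0,0,0,-0.01],[0.2,0,0,0,0],[0.2,0,0,0,0],[0.2,0,0,0,0],[0.2,0,0,0,0],[0.2,0,0,0,0]]' 25
python3 - <<'E'
from h import *
o=arm.observe();print(o['position'],(np.degrees(2*np.arctan2(o['ee_rot'][1],o['ee_rot'][0]))+180)%360-180,o['force'],o['ft_torque'])
E
```

```text
clock: 22.72
position: [0.5481, 0.0752, 0.1541]
ee_rot: [-3.141, 0.021, 0.0]
force: [1.5, 4.9, -0.2]
width: 0.458
[0.54807576 0.07522211 0.1541494 ] -0.7725106731083997 [ 1.46875267  4.8795436  -0.2116897 ] [ 1.36195931 -0.13364547  0.13766104]
```

```bash
python3 -m crank '[[0.2,0,0,0,-0.01],[0.2,0,0,0,-0.01],[0.2,0,0,0,-0.01],[0.2,0,0,0,0],[0.2,0,0,0,0],[0.2,0,0,0,0],[0.2,0,0,0,0],[0.2,0,0,0,0]]' 25
python3 - <<'E'
from h import *
o=arm.observe();print(o['position'],(np.degrees(2*np.arctan2(o['ee_rot'][1],o['ee_rot'][0]))+180)%360-180,o['force'],o['ft_torque'])
E
```

```text
clock: 23.38
position: [0.5481, 0.0753, 0.1542]
ee_rot: [-3.141, 0.069, -0.0]
force: [0.9, 5.1, 0.1]
width: 0.457
[0.54814684 0.07529951 0.15416951] -2.5321719815233337 [0.85885472 5.1032181  0.06691218] [ 1.39817826 -0.12617489  0.39723029]
```

```bash
python3 -m crank '[[0.2,0,0,0,0.04],[0.2,0,0,0,0.04],[0.2,0,0,0,0.04],[0.2,0,0,0,0.04],[0.2,0,0,0,0.01],[0.2,0,0,0,0],[0.2,0,0,0,0],[0.2,0,0,0,0]]' 20
python3 - <<'E'
from h import *
o=arm.observe();print(o['position'],(np.degrees(2*np.arctan2(o['ee_rot'][1],o['ee_rot'][0]))+180)%360-180,o['force'],o['ft_torque'])
im,c=wsnap('w24.png'); a=im[:,:,::-1]
cv2.imwrite('pics/c24.png',cv2.convertScaleAbs(cv2.resize(a[150:300,220:420],None,fx=4,fy=4,interpolation=cv2.INTER_CUBIC),alpha=1.5))
h=cv2.cvtColor(a,cv2.COLOR_BGR2HSV); m=cv2.inRange(h[150:300,290:350],(3,150,60),(20,255,255))
for y in range(0,132,6):
    x=np.nonzero(m[y])[0]
    if len(x): print(y+150,x.min()+290,x.max()+290)
E
```

```text
clock: 24.05
position: [0.548, 0.0741, 0.1542]
ee_rot: [3.134, 0.206, -0.0]
force: [-0.8, -0.9, 2.1]
width: 0.455
[0.54795156 0.07411454 0.15417726] 7.51264225766343 [-0.84996032 -0.89017538  2.11933032] [-0.24670045  0.27029689  0.0700628 ]
pose [0.548  0.0741 0.1542] [ 3.134  0.206 -0.   ] -> [0.5479 0.0741 0.1542]
168 309 322
174 309 322
180 309 322
186 310 322
192 310 322
198 310 323
204 310 323
210 310 323
216 312 328
222 311 328
228 311 328
234 311 328
240 309 330
246 308 331
252 308 331
258 307 332
264 306 333
270 306 333
276 305 334
```

View pics/c24.png

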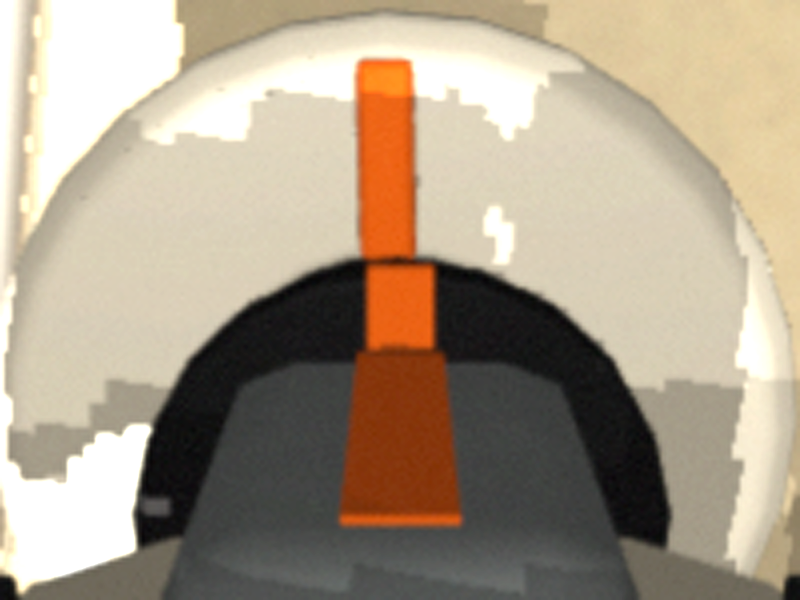

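```bash
python3 - <<'E'
from h import *
c=lcal('w24.png')
def row(a,y,z): return onz(c,(a,y),z)
p=row(315.5,168,.0765);q=row(316.6,210,.0765);d=p-q;print('rib',p,q,np.degrees(np.arctan2(d[1],d[0])))
p=row(320,220,.112);q=row(319.6,276,.172);print('stripe',p,q)
d=np.array([.55,.0738])-0
p=row(316,190,.0765);print('rib mid from ctr ang',np.degrees(np.arctan2(p[1]-.0738,p[0]-.55)),np.degrees(np.arctan2(p[1]-.0741,p[0]-.548)))
p=row(320,226,.112);print('stripe from tcp ang',np.degrees(np.arctan2(p[1]-.0741,p[0]-.548)))
E
```

```text
rib [0.60233633 0.08265123 0.0765    ] [0.57924061 0.07903927 0.0765    ] 8.888545160699723
stripe [0.58127738 0.07742827 0.112     ] [0.57506357 0.07683001 0.172     ]
rib mid from ctr ang 9.867660495248128 9.015475225595916
stripe from tcp ang 5.536604500391567
```

```bash
python3 -m crank '[[0.2,0,0.001,0,0.02],[0.2,0,0,0,0],[0.2,0,0,0,0],[0.65,0,0,0,0],[0.65,0,0,0,0],[0.65,0,0,0,0],[0.65,0,0,0,0],[0.65,0,0,0,0]]' 20
python3 - <<'E'
from h import *
o=arm.observe();print(o['position'],(np.degrees(2*np.arctan2(o['ee_rot'][1],o['ee_rot'][0]))+180)%360-180,o['force'],o['ft_torque'])
im,c=wsnap('w25.png'); a=im[:,:,::-1]
h=cv2.cvtColor(a,cv2.COLOR_BGR2HSV); m=cv2.inRange(h[150:300,290:350],(3,150,60),(20,255,255))
for y in range(18,132,12):
    x=np.nonzero(m[y])[0]
    if len(x): print(y+150,(x.min()+x.max())/2+290)
a=snap('side','sd25.png')[:,:,::-1]; b=snap('scene','sc25.png')[:,:,::-1]
cv2.imwrite('pics/c25.png',cv2.convertScaleAbs(np.hstack([cv2.resize(a[255:335,290:355],None,fx=6,fy=6.5,interpolation=cv2.INTER_CUBIC),cv2.resize(b[175:255,225:290],None,fx=6,fy=6.5,interpolation=cv2.INTER_CUBIC)]),alpha=2,beta=20))
E
```

```text
clock: 24.77
position: [0.548, 0.0757, 0.1541]
ee_rot: [-3.132, -0.242, 0.0]
force: [-0.1, -0.1, 0.2]
width: 0.649
[0.54803802 0.0756531  0.15409117] 8.824655034129023 [-0.13241987 -0.11474289  0.22278454] [-0.05510262  0.18513882 -0.00448783]
pose [0.548  0.0757 0.1541] [-3.132 -0.242  0.   ] -> [0.5481 0.0756 0.1541]
168 321.0
180 320.5
192 320.5
204 320.5
216 321.5
228 321.5
240 321.5
252 322.0
264 322.0
276 322.5
```

View pics/c25.png

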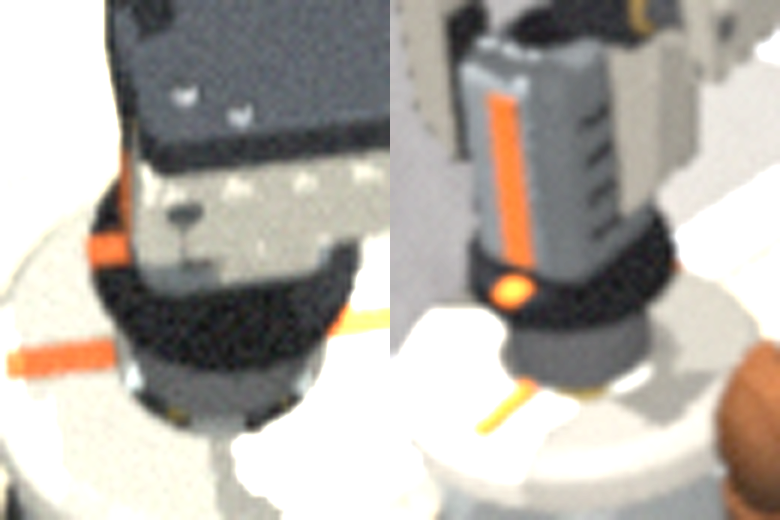

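```bash
python3 -m crank '[[0.9,0,0,0,0],[0.9,0,0,0.01,0],[0.9,0,0,0.03,0],[0.9,0,0,0.04,0],[0.9,0,0,0.05,0],[0.9,0,0,0.05,0],[0.9,-0.02,0,0.04,0],[0.9,-0.03,0,0.02,0]]' 20
python3 - <<'E'
from h import *
o=arm.observe();print(o['position'],o['force'])
im,c=wsnap('w26.png')
a=snap('side','sd26.png')[:,:,::-1]; b=snap('scene','sc26.png')[:,:,::-1]
cv2.imwrite('pics/c26.png',cv2.convertScaleAbs(np.hstack([cv2.resize(a[225:345,285:370],None,fx=4.6,fy=4.6,interpolation=cv2.INTER_CUBIC),cv2.resize(b[145:265,215:300],None,fx=4.6,fy=4.6,interpolation=cv2.INTER_CUBIC)]),alpha=1.8,beta=10))
E
```

```text
clock: 25.58
position: [0.5296, 0.0749, 0.2532]
ee_rot: [-3.132, -0.24, -0.006]
force: [0.5, 0.2, 0.5]
width: 0.897
[0.52964111 0.07493938 0.25318458] [0.50544303 0.18510951 0.46602475]
pose [0.5296 0.0749 0.2532] [-3.132 -0.24  -0.006] -> [0.5275 0.0747 0.2535]
```

View pics/c26.png

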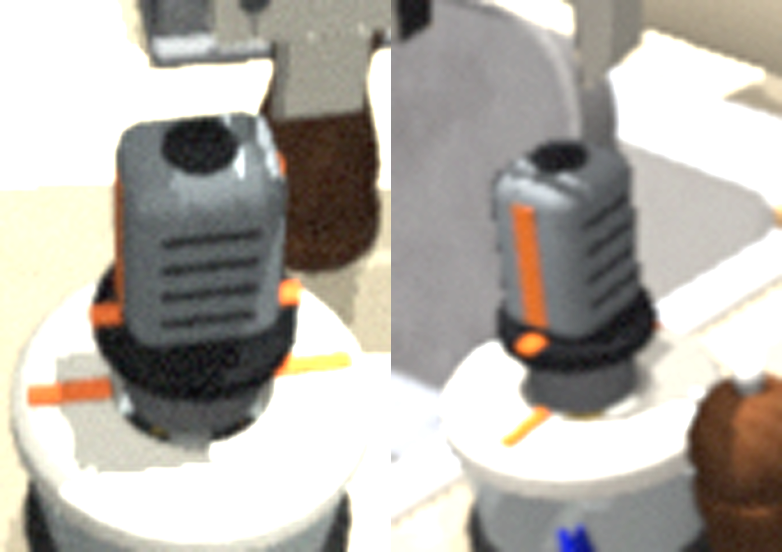

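View pics/w26.png

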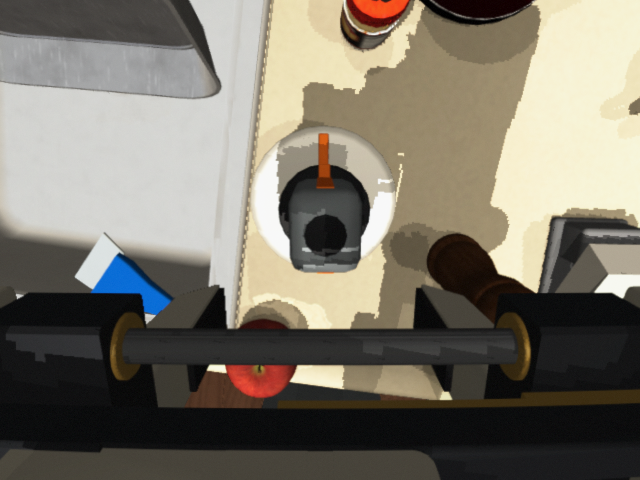

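```bash
python3 - <<'E'
from h import *
w=lcal('w26.png');s=cal('side');c=cal('scene')
r=[ray(c,(250.9,179.3)),ray(s,(328.5,257)),ray(w,(325,236))]
print(tri(r),tri(r[:2]))
r0=[ray(c,(256.4,217)),ray(s,(327.4,296.4)),ray(lcal('w3.png'),(311.6,195.25))]
print(tri(r0),tri(r0[:2]))
E
```

```text
(array([0.54860574, 0.07460266, 0.18216468]), [np.float64(0.0004235723575896992), np.float64(0.0005125470864284873), np.float64(0.0006222949134704071)]) (array([0.54882086, 0.07528757, 0.18218814]), [np.float64(5.226894818032144e-05), np.float64(5.226894818033281e-05)])
(array([0.54983617, 0.07409364, 0.10026851]), [np.float64(0.0014174191011908685), np.float64(0.001490027093156852), np.float64(0.00028781844427353166)]) (array([0.5499409 , 0.07437144, 0.10027456]), [np.float64(0.0014395205089387357), np.float64(0.001439520508938599)])
```

View pics/sc26.png

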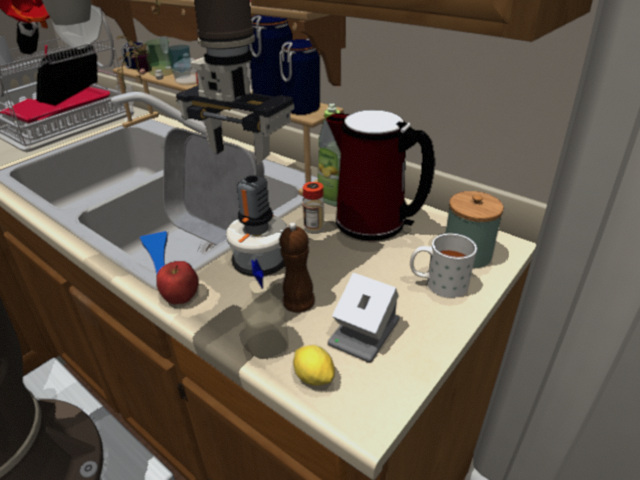

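View pics/sd26.png

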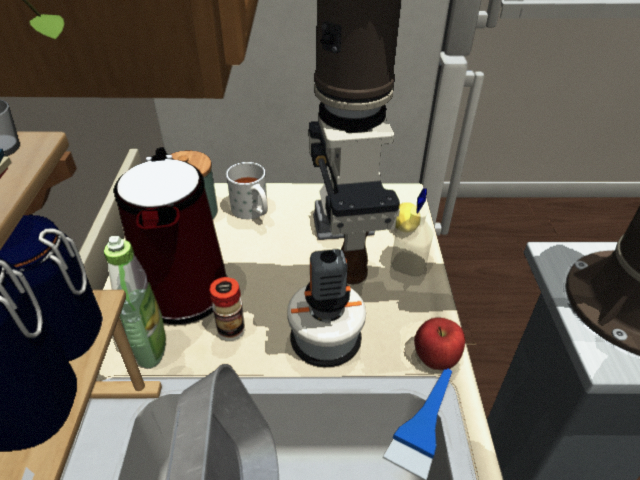

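```bash
python3 -m crank '[[0.9,0,0,0,0],[0.9,0,0,0,0],[0.9,0,0,0,0],[0.9,0,0,0,0],[0.9,0,0,0,0],[0.9,0,0,0,0],[0.9,0,0,0,0],[0.9,0,0,0,0]]' 20
python3 -c "
from cell import arm
print(arm.sign_off())"
```

```text
clock: 26.4
position: [0.5281, 0.0754, 0.2501]
ee_rot: [3.132, 0.241, -0.0]
force: [0.2, -0.8, -0.3]
width: 0.9
the job is handed in; nothing more can be done
None
```

The power head is in the chopper's collar, in the locked position and released. I handed the job in at about 26.4 s of the 54 s allowed.

**What I did:** I lifted the head out of the stand along its axis. I brought it upright by pivoting it in the grip, first against the stand's well and then in the collar mouth. The first press on the hub did not drop. After about 1.5 mm of sideways shift, with small turns, the shaft fell into the slot at about 49° in the world frame. I then twisted it clockwise until the hub hit its stop, where the torque jumped from 0.14 to 0.40 N m. Last, I turned it back through the play until the stripes faced the ribs, let go and backed off.

**Last checks:**
- **Height:** the head's top measured at z = 0.182 m, against 0.182 m expected when fully home.
- **Upright:** the top's centre was within about 1.5 mm of the collar axis.
- **Alignment:** just after release, stripe and rib lay within about 2 pixels of each other in the wrist picture, and the tool's direction matched the rib's (8.8° against 8.9°).
- **Other things:** they looked unmoved in the scene and side pictures.

**Disagreements:**
- **Flange height:** before the twist, the side view alone suggested the flange sat up to about 4 mm high, while the scene view said about 1 mm. The last triangulated height points to fully home, but I judge it good only to 1–2 mm.
- **Rib direction:** estimates ranged from 7.6° to 8.9°. I relied on the higher readings because one of the lower ones came from a picture taken while the arm was still settling.

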